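# Make up the stone-setting and soldering kits at a goldsmith's bench

## Robot

A 6-joint arm with a two-finger parallel gripper is mounted at the origin on the work surface. World frame = base frame: x ahead of the robot, y to its left, z up, the work surface at z = 0. Lengths are in m, angles in rad, forces in N, time in s.
With the tool pointing down it reaches from about 0.35 to 0.775 m from the base axis. Payload 5.5 kg.
Tool frame: the origin (TCP) lies between the finger pads; the fingertips stand 19 mm ahead of it and the grasp point (between the pads) is the TCP (env.tcp_to_tips is the distance from the TCP to the fingertips, in m); z points along the fingers, y is the direction in which the jaws open and shut (so a half turn about z gives the same grasp; the last joint's range is limited). The gripper opens to 85 mm and grips with 20 to 120 N. Pads are 22 mm wide; open, the fingers measure 114 mm over their backs; the gripper's body (76 mm by 85 mm) begins 54 mm behind the grasp point. The pads swing forward as they close: fully open they stand 13 mm farther back than shut.
Start: joints at [1.106, 0.313, 0.046, 1.304, 0, 1.431], TCP at [0.184, 0.545, 0.25] pointing down, gripper open.
Joint ranges: [-2.76, 2.76], [-0.86, 1.69], [-1.03, 1.26], [-2.2, 2.34], [-1.47, 1.5], [-3.14, 3.14]. Speed limits (rad/s): [2.57, 2.57, 3.14, 3.14, 3.14, 3.14].

## Interface

Orientations are given as a unit quaternion [w, x, y, z].
In Python, from workcell import env, eyes, job gives the robot as it stands. The module is installed in compiled form; this text tells all that it offers.
- The arm moves only by the tool move_arm, never from a script. Its argument "commands" is a list of rows, each a list of 3 entries, a list of its own where there are three numbers: the shift along the world's x, y, z as a fraction of full scale, then the turn, a rotation vector about the world's x, y, z as a fraction of full scale, then the gripper command: -1 is shut, 1 is fully open, values between are in proportion. In form: [[[x, y, z], [wx, wy, wz], gripper], ...]. A call has 1 to 5 rows; each row shifts and turns the commanded pose from where the row before left it; what a row does not reach is not made up. Full scale, the value 1, is 0.04 m for a shift and 8 degrees for a turn. A row lasts 1/10 s, in which the tool goes at most 50 mm and 8.59 degrees, less where a joint would pass 70% of its speed; a pose out of reach is approached as far as the arm can. A call with a number of a shift or a turn outside -1 to 1 is refused whole. A call with a gripper value outside its range is refused whole. The fingers move at their own pace and stop on an object; "newtons" is the grip in N (left out, the last holds). Time passes only in rows, so rows that do not move let the fingers close. It gives the time, the measured TCP pose, the force and the opening at its end, in the units of the state.
- env.get_state(): the state, without advancing time (a new reading comes with each control period).
- eyes.read_camera(name): name is "scene" or "side" or "wrist"; returns a dict with "frame" (420x560x3 uint8, red, green, blue), "mtx" (3x3 intrinsics, pixels), "k1" (the pictures are not rectified: a ray, as slopes to the right and down, at radius r is drawn at 1 + k1 r^2 times it, then the intrinsics apply), "camera_from_world" (4x4, takes a point from world to camera coordinates); the wrist camera has in their place "mount" (4x4, takes a point from camera to tool coordinates, whose origin is the TCP and whose axes are the flange's). Camera axes: x right, y down, z forward; pixel columns grow to the right and rows downward; lengths in m; the calibration is good to about 2 mm. A picture is of the moment at which its call begins: read the wrist's pose just before it. There is no depth.
- job.hand_in(): hands the job in, once; it reports no verdict.
The state is a dict: "clock": time; "joint_pos": joint angles; "qvel": joint speeds; "tau": joint torques, N m; "tcp_pos": TCP position; "orientation": TCP orientation; "wrist_force": force on the tool from outside, world axes, zero at the start; "ft_torque": the same for the moment, N m; "finger_gap": finger opening in m.
Only numpy, scipy, OpenCV 4.12 (cv2) and the standard library are available. Lean on these libraries where they do the work, as an engineer would, in place of code of your own. Each camera call takes 0.05 s, during which the arm holds its last target.

## Task

Make up the two kits on the goldsmith's bench. Stone-setting kit, in the wooden tray: the ring clamp lying in the long trough, and the eye loupe and the smaller of the two gem jars standing upright, one in each of the two square compartments; soldering kit, in the steel tray: the charcoal block flat in the middle of the heat-proof board and the flux dish upright on the bare steel beside it. Set the things down rather than dropping them, and leave the large gem jar, the steel bench block and the dish of beads where they are.

Things in the scene. Friction and masses are not known exactly. Their poses are not given: they have to be found in the camera images.
- setting_tray: wooden kit tray for stone setting, 140 x 190 mm (its x by its y), felt on its floor, fixed to the bench. Origin: centre of its underside; z up. Floor 5 mm thick (its top at z = 5 mm), walls 6 mm thick, outer rim 14 mm and dividers 13 mm above the underside. Its compartments: one long trough, 48 x 178 mm clear (x by y), along the whole -x side, centre (x, y) = (-40, 0) mm; two squarish ones, each 74 x 86 mm clear (x by y), with centres (27, 46) and (27, -46) mm
- solder_tray: sheet-steel kit tray for soldering, 124 x 200 mm (its x by its y), 10 mm high rim, fixed to the bench. Origin: centre of its underside; z up. Floor 3 mm thick (top at z = 3 mm). On its -y half lies a fixed off-white heat-proof board, 104 x 100 mm (x by y) and 10 mm thick, centre (x, y) = (0, -46) mm, top at z = 13 mm; the +y half is bare steel, clear from y = 4 to 98 mm and x = -60 to 60 mm
- charcoal_mid (a point): black charcoal soldering block, 70 x 45 x 25 mm (its x, y, z), 40 to 85 g, lying flat; the point is its centre, 12.5 mm above its underside
- flux_dish_mid (a point): white round ceramic flux dish, 56 mm in diameter with upright sides (from 6 mm up), 24 mm high, with a short blunt off-white borax cone (26 mm wide at its foot) stuck fast in its middle and reaching 44 mm above the bench; 75 to 155 g. The point lies on its axis, 12 mm above its underside; z up
- ring_clamp_mid (a point): wooden ring clamp, a bar of two jaws with a brass band round its middle, leather-brown jaw tips at the +x end and a dark wedge at the -x end; 130 mm long along its x (from -65 to +65 mm), 25 mm wide and 25 mm high, about 55 g, lying flat. The point is its centre, 12.5 mm above its underside; the bar is plain to grip across its y near the brass band
- loupe_mid (a point): black round eye loupe standing on its wide eye cup: foot 40 mm in diameter up to 7 mm, tapering to a 32 mm barrel from 15 mm up, 36 mm high, about 35 g. The point lies on its axis, 18 mm above its underside; z up
- small_jar_mid (a point): small round aluminium gem jar with one stone showing in its lid, 36 mm in diameter, 26 mm high (the stone 3 mm more), about 40 g. The point is its centre, 13 mm above its underside; z up
- large_jar_mid (a point): large round aluminium gem jar with three stones showing in its lid, 58 mm in diameter, 26 mm high; not for a kit, stays where it is. The point is its centre, 13 mm above its underside
- bench_block_mid (a point): square polished steel bench block, 50 x 50 x 19 mm; not for a kit, stays where it is. The point is its centre, 9.5 mm above its underside
- bead_dish_mid (a point): round cream dish heaped with beads, 128 mm in diameter, 22 mm high at the rim, about 32 mm over the beads; not for a kit, stays where it is. The point lies on its axis, 12 mm above its underside
Things that resemble listed ones, but are neither listed nor needed, are in the scene too. Of the things shaped like the part that bears flux_dish_mid, the white one is meant.

How it is judged:
At the end, for the whole second after the job is handed in: Clamp on the trough floor, along it to 0.25 rad; loupe and small jar upright on the floors of different square compartments; charcoal flat on the board, centre within 15 mm of its middle; flux dish upright on bare steel; heights to 4 mm; all released, at rest; bystanders within 15 mm of their start (x of ring_clamp_mid in the frame of setting_tray between -0.053 and -0.027 m and y of ring_clamp_mid in the frame of setting_tray between -0.03 and 0.03 m and z of ring_clamp_mid in the frame of setting_tray between 0.0135 and 0.0215 m and angle between the x axis of ring_clamp_mid and the y axis of setting_tray, either way round below 0.25 rad and x of loupe_mid in the frame of setting_tray between 0.005 and 0.049 m and z of loupe_mid in the frame of setting_tray between 0.019 and 0.027 m and angle between each of loupe_mid, small_jar_mid, charcoal_mid, flux_dish_mid's own z axis and vertical below 0.12 rad and x of small_jar_mid in the frame of setting_tray between 0.005 and 0.049 m and z of small_jar_mid in the frame of setting_tray between 0.014 and 0.022 m and ((y of loupe_mid in the frame of setting_tray between 0.018 and 0.074 m and y of small_jar_mid in the frame of setting_tray between -0.074 and -0.018 m) or (y of loupe_mid in the frame of setting_tray between -0.074 and -0.018 m and y of small_jar_mid in the frame of setting_tray between 0.018 and 0.074 m)) and x of charcoal_mid in the frame of solder_tray between -0.015 and 0.015 m and y of charcoal_mid in the frame of solder_tray between -0.061 and -0.031 m and z of charcoal_mid in the frame of solder_tray between 0.0215 and 0.0295 m and x of flux_dish_mid in the frame of solder_tray between -0.034 and 0.034 m and y of flux_dish_mid in the frame of solder_tray between 0.029 and 0.073 m and z of flux_dish_mid in the frame of solder_tray between 0.011 and 0.019 m and linear speed of each of charcoal, flux_dish, ring_clamp, loupe, small_jar below 0.02 m/s and contact force between each of charcoal, flux_dish, ring_clamp, loupe, small_jar and the fingers below 0.05 N and distance of each of large_jar_mid, bench_block_mid, bead_dish_mid from where it was at the start of the episode below 0.015 m); the robot touches nothing.
It fails at once if the large gem jar, the bench block or the bead dish is pushed more than 15 mm from its place (distance of any of large_jar_mid, bench_block_mid, bead_dish_mid from where it was at the start of the episode above 0.015 m).
It fails at once if the charcoal, flux dish, loupe or small gem jar is dropped: out of the fingers it moves faster than 0.6 m/s (a free fall of about 18 mm) ((linear speed of charcoal above 0.6 m/s and contact force between charcoal and the fingers below 0.05 N) or (linear speed of flux_dish above 0.6 m/s and contact force between flux_dish and the fingers below 0.05 N) or (linear speed of loupe above 0.6 m/s and contact force between loupe and the fingers below 0.05 N) or (linear speed of small_jar above 0.6 m/s and contact force between small_jar and the fingers below 0.05 N)).
It also fails if it takes over 115 s, if anything falls off the work surface, if the arm or the gripper's body presses on something with over 40 N, if the wrist force passes 120 N, or if a joint passes its speed limit or range.

## Working session

There is one attempt and no reset: what is moved stays moved. The work goes in short steps, Python scripts to look and compute and a tool call to move; the robot and the scene stay as the last step left them, time stands still between calls to the robot, and variables do not carry over. Pictures are saved under pics/ and viewed, and the job is handed in when it is done.

Besides the shell and the picture viewer there is one more tool, called after "Request:" in YAML: its name, and indented under it one key for each argument. move_arm: Moves the arm, as the interface text tells. Its arguments: {"type":"object","properties":{"commands":{"type":"array","items":{"type":"array"}},"newtons":{"type":"number"}},"required":["commands"]}

```bash
mkdir -p pics; cat > h.py <<'E'
import numpy as np, cv2
from workcell import env, eyes, job
def grab(n,fn):
    s=env.get_state(); d=eyes.read_camera(n); cv2.imwrite('pics/'+fn,d['frame'][:,:,::-1]); return s,d
E
python3 - <<'E'
from h import *
for n in ['scene','side','wrist']:
    s,d=grab(n,n+'0.png'); print(n,d['mtx'],d['k1'],d.get('camera_from_world',d.get('mount')))
print(s)
E
```

```text
scene [[523.38443001   0.         276.50437397]
 [  0.         523.38443001 209.88576581]
 [  0.           0.           1.        ]] 0.012701361142340188 [[ 0.44801906  0.89402244  0.00167526 -0.21284788]
 [ 0.77328386 -0.38657189 -0.50258755 -0.35440401]
 [-0.44867693  0.22646425 -0.8645247   1.38946684]
 [ 0.          0.          0.          1.        ]]
side [[532.58770835   0.         283.25046415]
 [  0.         532.58770835 213.50695674]
 [  0.           0.           1.        ]] 0.018920420410331047 [[-0.98363554 -0.18009195 -0.0052924   0.46913192]
 [-0.11553455  0.65302803 -0.74846921  0.08430089]
 [ 0.13824937 -0.73560946 -0.66314843  0.95682177]
 [ 0.          0.          0.          1.        ]]
wrist [[294.45131349   0.         279.7771692 ]
 [  0.         294.45131349 209.5491526 ]
 [  0.           0.           1.        ]] -0.044332239890526204 [[-1.34053728e-04 -9.66005783e-01 -2.58520422e-01  6.52963035e-02]
 [ 9.99999963e-01 -6.81562329e-05 -2.63864677e-04  1.21014250e-04]
 [ 2.37275026e-04 -2.58520448e-01  9.66005757e-01 -1.23836576e-01]
 [ 0.00000000e+00  0.00000000e+00  0.00000000e+00  1.00000000e+00]]
{'clock': 0.1, 'joint_pos': array([1.10639964e+00, 3.13942358e-01, 4.50910142e-02, 1.30365406e+00,
       1.82136262e-05, 1.43119047e+00]), 'qvel': array([ 6.79946623e-04,  2.33472333e-04,  1.53241121e-03,  9.42457672e-06,
        9.34709132e-05, -1.69561172e-04]), 'tau': array([ 2.41759168e-03, -4.81719553e+01,  2.99247891e+01,  1.25590700e-02,
       -1.89744324e-04, -1.76777963e-06]), 'tcp_pos': array([0.183294  , 0.54453185, 0.24948771]), 'orientation': array([-2.62861767e-04,  1.61682512e-01,  9.86842457e-01, -8.13157525e-04]), 'wrist_force': array([-0.59665523,  0.08423921, -0.42466902]), 'ft_torque': array([ 0.01723669, -0.01119216, -0.01095091]), 'finger_gap': 0.08547695798976479}
```

View pics/scene0.png

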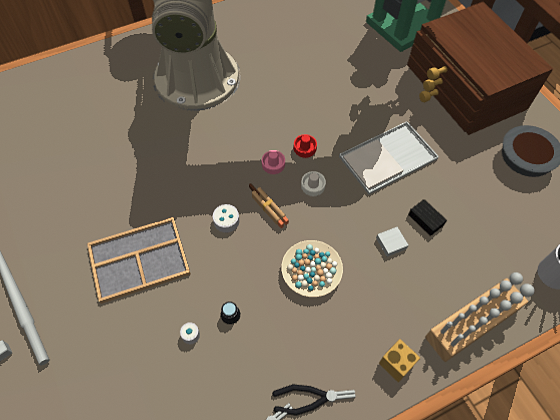

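View pics/side0.png

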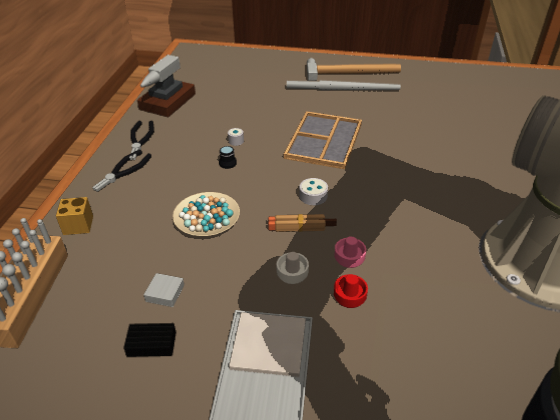

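View pics/wrist0.png

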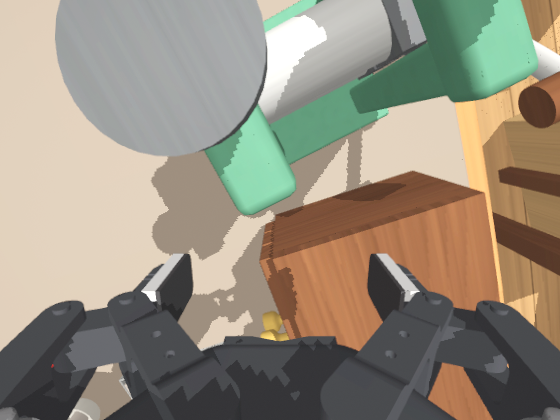

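The scene view shows:
- Setting tray at about (138,260) and solder tray at (390,157)
- Clamp at (268,205)
- White flux dish at (313,183), in shade, next to a pink and a red lookalike
- Large jar at (226,216) and small jar at (189,332)
- Loupe at (230,313)
- Bench block at (392,242) and charcoal at (428,217)
- Bead dish at (312,268)

Next I'll zoom in to measure these.

```bash
cat >> h.py <<'E'
def ray(d,uv):
    K=d['mtx'];p=np.array([(uv[0]-K[0,2])/K[0,0],(uv[1]-K[1,2])/K[1,1]])
    q=p.copy()
    for _ in range(20): q=p/(1+d['k1']*(q@q))
    return np.array([q[0],q[1],1.])
def pose_wc(d,s=None):
    if 'camera_from_world' in d:
        M=np.linalg.inv(d['camera_from_world']); return M
    from scipy.spatial.transform import Rotation as R
    w,x,y,z=s['orientation'];T=np.eye(4);T[:3,:3]=R.from_quat([x,y,z,w]).as_matrix();T[:3,3]=s['tcp_pos']
    return T@d['mount']
def on(d,uv,z,s=None):
    M=pose_wc(d,s);r=M[:3,:3]@ray(d,uv);o=M[:3,3]
    return o+r*(z-o[2])/r[2]
def proj(d,P,s=None):
    M=np.linalg.inv(pose_wc(d,s));c=M[:3,:3]@np.array(P)+M[:3,3];a=c[:2]/c[2];a=a*(1+d['k1']*(a@a))
    return d['mtx'][:2,:2]@a+d['mtx'][:2,2]
def crop(fr,x,y,w,h,k,fn,step=10):
    c=cv2.resize(fr[y:y+h,x:x+w,::-1],None,fx=k,fy=k,interpolation=cv2.INTER_CUBIC)
    for i in range((-x)%step,w,step):
        cv2.line(c,(int((i+.5)*k),0),(int((i+.5)*k),5),(0,255,255),1); cv2.putText(c,str(x+i),(int((i+.5)*k)-8,14),0,.33,(0,255,255),1)
    for i in range((-y)%step,h,step):
        cv2.line(c,(0,int((i+.5)*k)),(5,int((i+.5)*k)),(0,255,255),1); cv2.putText(c,str(y+i),(6,int((i+.5)*k)+4),0,.33,(0,255,255),1)
    cv2.imwrite('pics/'+fn,c)
E
python3 - <<'E'
from h import *
s,d=grab('scene','sc1.png');f=d['frame']
crop(f,80,190,180,160,4.4,'c1.png'); crop(f,235,115,215,140,3.7,'c2.png')
print(s['clock'])
E
```

```text
0.15
```

View pics/c1.png

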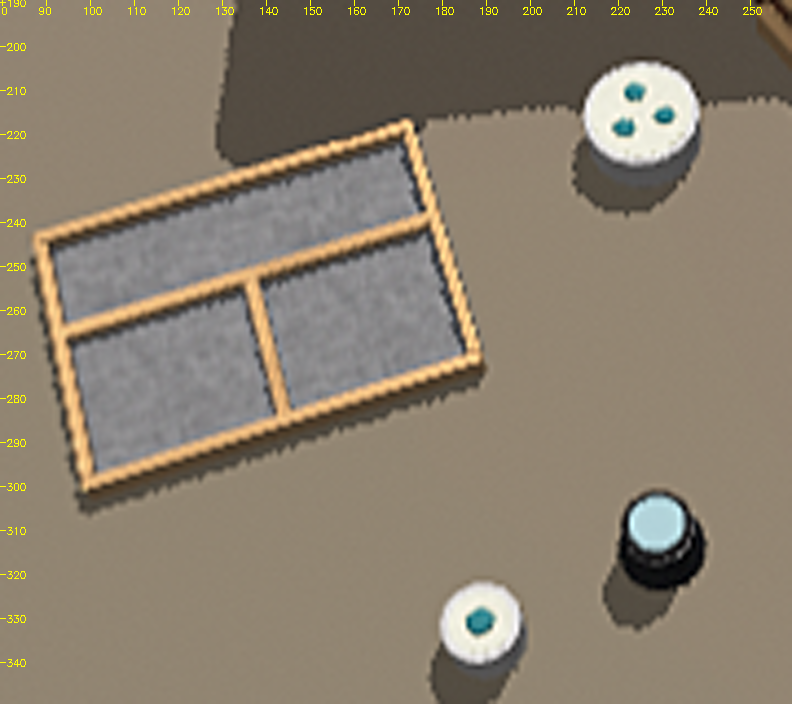

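View pics/c2.png

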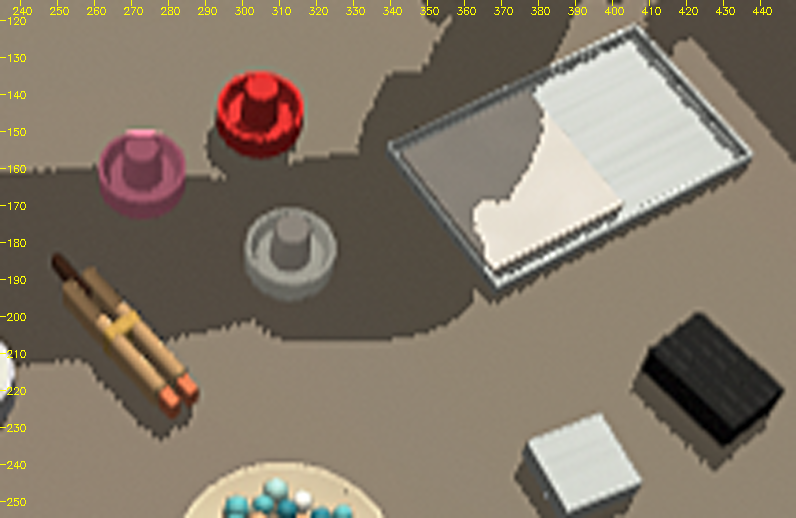

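The crops give usable tray corners and jar, dish and loupe rims. Now I'll brighten the charcoal and look at the side view.

```bash
python3 - <<'E'
from h import *
d={'frame':cv2.imread('pics/scene0.png')[:,:,::-1]}
g=lambda f:(255*(f/255.)**.45).astype(np.uint8)
crop(g(d['frame']),395,185,65,60,9,'c3.png',5)
f=cv2.imread('pics/side0.png')[:,:,::-1]
crop(g(f),100,255,230,165,3.4,'c4.png'); crop(g(f),190,110,190,180,3.3,'c5.png')
E
```

```text
(no output)
```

View pics/c3.png

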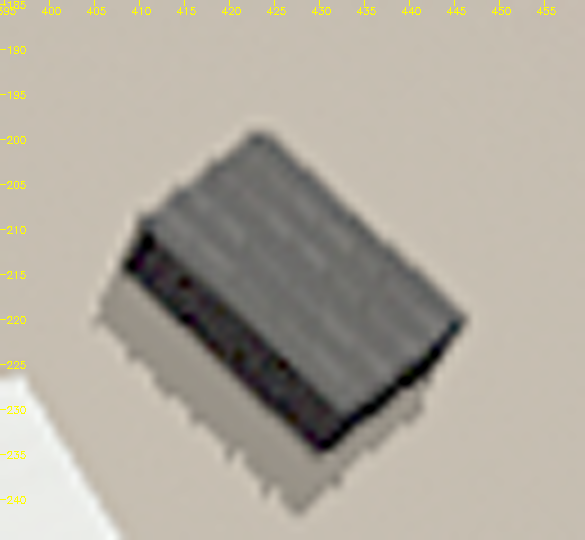

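View pics/c4.png

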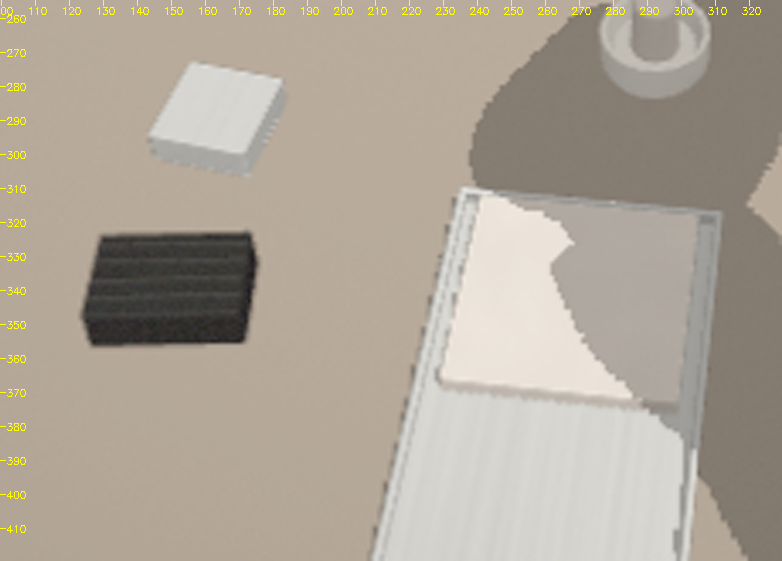

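View pics/c5.png

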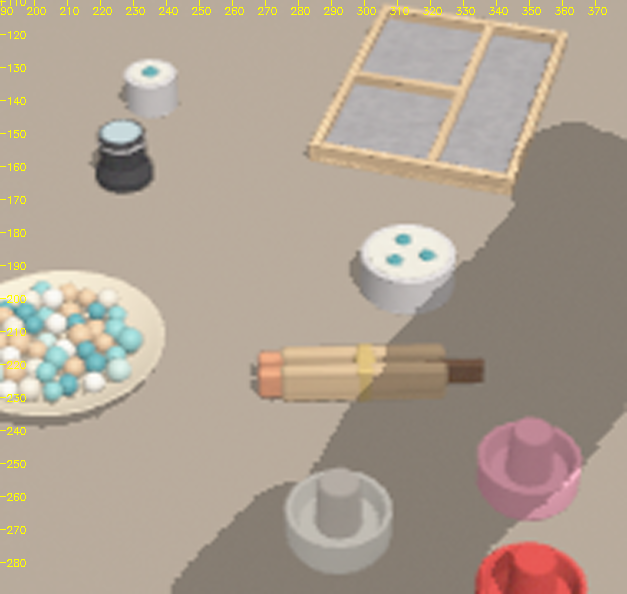

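```bash
python3 - <<'E'
from h import *
dS=eyes.read_camera('scene');dD=eyes.read_camera('side')
a=lambda l,x0,y0,k:[(x0+u/k,y0+v/k) for u,v in l]
c1=lambda l:a(l,80-.5,190-.5,4.4);c2=lambda l:a(l,235-.5,115-.5,3.7);c3=lambda l:a(l,395-.5,185-.5,9)
c4=lambda l:a(l,100-.5,255-.5,3.4);c5=lambda l:a(l,190-.5,110-.5,3.3)
def show(n,d,l,z):
    P=np.array([on(d,p,z) for p in l])*1000
    print(n,P[:,:2].round(0).tolist(),'mean',P.mean(0)[:2].round(1)); return P
show('char S',dS,c3([(146,222),(262,132),(466,320),(345,415)]),.025)
show('char D',dD,c4([(102,236),(251,233),(243,312),(83,318)]),.025)
P=show('set S',dS,c1([(33,237),(409,121),(483,357),(84,489)]),.014)
show('set D',dD,c5([(385,8),(567,36),(511,188),(308,156)]),.014)
show('sol S',dS,c2([(388,150),(637,27),(750,155),(498,289)]),.010)
show('flux S',dS,c2([(290,245)]),.024);show('flux D',dD,c5([(339,508)]),.024)
show('cone S',dS,c2([(292,224)]),.044);show('cone D',dD,c5([(340,481)]),.044)
show('ljar S',dS,c1([(642,113)]),.026);show('ljar D',dD,c5([(408,253)]),.026)
show('sjar S',dS,c1([(480,623)]),.026);show('sjar D',dD,c5([(150,73)]),.026)
show('loupe S',dS,c1([(657,523)]),.036);show('loupe D',dD,c5([(121,132)]),.036)
show('block S',dS,c2([(527,443),(600,415),(640,480),(567,512)]),.019)
show('bead S',dS,[(312,268)],.022)
show('clampends S',dS,c2([(58,262),(184,396)]),.02);show('brass',dS,c2([(122,324)]),.025)
show('clampends D',dD,c5([(484,365),(259,370)]),.02);show('brass',dD,c5([(366,362)]),.025)
E
```

```text
char S [[605.0, 266.0], [597.0, 306.0], [663.0, 320.0], [672.0, 278.0]] mean [634.2 292.6]
char D [[668.0, 280.0], [601.0, 266.0], [591.0, 307.0], [659.0, 322.0]] mean [629.6 293.8]
set S [[361.0, -398.0], [382.0, -211.0], [519.0, -226.0], [498.0, -414.0]] mean [ 440.1 -312.1]
set D [[494.0, -410.0], [357.0, -394.0], [380.0, -201.0], [517.0, -213.0]] mean [ 437.1 -304.6]
sol S [[399.0, 206.0], [385.0, 406.0], [506.0, 412.0], [521.0, 214.0]] mean [452.7 309.5]
flux S [[442.0, 109.0]] mean [442.4 109.2]
flux D [[441.0, 109.0]] mean [441.1 108.8]
cone S [[441.0, 110.0]] mean [440.5 110.2]
cone D [[441.0, 108.0]] mean [440.8 108.4]
ljar S [[437.0, -106.0]] mean [ 437.1 -106.2]
ljar D [[435.0, -107.0]] mean [ 434.9 -107.1]
sjar S [[642.0, -275.0]] mean [ 642.1 -274.6]
sjar D [[641.0, -276.0]] mean [ 640.7 -275.6]
loupe S [[639.0, -187.0]] mean [ 638.6 -186.9]
loupe D [[638.0, -188.0]] mean [ 637.5 -188.4]
block S [[623.0, 169.0], [626.0, 217.0], [673.0, 214.0], [671.0, 165.0]] mean [648.3 191.3]
bead S [[631.0, 4.0]] mean [631.    4.4]
clampends S [[387.0, -23.0], [506.0, 3.0]] mean [446.6  -9.9]
brass [[448.0, -9.0]] mean [447.7  -8.8]
clampends D [[378.0, -20.0], [505.0, 7.0]] mean [441.7  -6.7]
brass [[445.0, -5.0]] mean [444.8  -5.3]
```

```bash
python3 - <<'E'
from h import *
dS=eyes.read_camera('scene')
print(env.tcp_to_tips)
for p in [(235+142/3.7,115+160/3.7),(235+260/3.7,115+103/3.7)]: print(on(dS,p,.024)*1000)
s=env.get_state();print(s['tcp_pos'],s['clock'])
E
```

```text
0.019
[345.72793127  56.5879905   24.        ]
[339.36859333 144.74640563  24.        ]
[0.18346007 0.54486482 0.25007737] 0.35
```

Request:
move_arm:
  commands:
    - [[1,-0.6,-0.3],[0,0,0.95],1]
    - [[1,-0.6,-0.3],[0,0,0.95],1]
    - [[1,-0.6,-0.3],[0,0,0.95],1]
    - [[1,-0.6,-0.3],[0,0,0.95],1]
    - [[1,-0.6,-0.3],[0,0,0],1]
  newtons: 40

```text
clock: 0.85
tcp_pos: [0.3849, 0.4239, 0.19]
orientation: [0.0, -0.104, 0.995, 0.0]
wrist_force: [0.7, 1.4, -0.0]
finger_gap: 0.0854
```

Request:
move_arm:
  commands:
    - [[1,-0.6,0],[0,0,0],1]
    - [[1,-0.6,0],[0,0,0],1]
    - [[1,-0.6,0],[0,0,0],1]
    - [[1,-0.6,0],[0,0,0],1]
    - [[1,-0.5,0],[0,0,0],1]

```text
clock: 1.35
tcp_pos: [0.5851, 0.3074, 0.1904]
orientation: [0.0, -0.102, 0.995, 0.0]
wrist_force: [0.3, 1.2, 1.3]
finger_gap: 0.0854
```

Request:
move_arm:
  commands:
    - [[0.6,-0.37,-0.5],[0,0,0],1]
    - [[0.56,0,-0.5],[0,0,0],1]
    - [[0,0,0],[0,0,0],1]
    - [[0,0,0],[0,0,0],1]

```text
clock: 1.75
tcp_pos: [0.6295, 0.2938, 0.1492]
orientation: [-0.001, -0.102, 0.995, -0.0]
wrist_force: [0.2, 0.9, 0.9]
finger_gap: 0.0852
```

```bash
python3 - <<'E'
from h import *
s,d=grab('wrist','w1.png');print(s['tcp_pos'],s['wrist_force'])
print(proj(d,[.632,.293,.025],s))
E
```

```text
[0.62945062 0.29375122 0.14922021] [0.21376107 0.91009049 0.87473956]
[278.28432043 211.24386931]
```

View pics/w1.png

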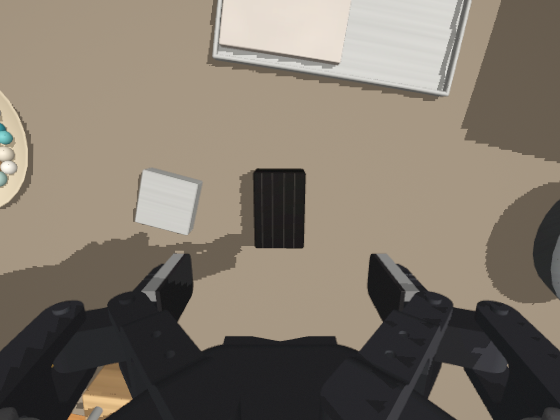

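The charcoal sits at (279,208), with (278,211) predicted, and it lines up with the jaws, so I'm descending.

Request:
move_arm:
  commands:
    - [[0.05,0,-1],[0,0,0],1]
    - [[0,0,-1],[0,0,0],1]
    - [[0,0,-0.6],[0,0,0],1]
    - [[0,0,-0.5],[0,0,0],1]
    - [[0,0,0],[0,0,0],1]

```text
clock: 2.3
tcp_pos: [0.629, 0.2944, 0.0244]
orientation: [-0.002, -0.103, 0.995, -0.0]
wrist_force: [-1.1, -0.6, -0.2]
finger_gap: 0.0853
```

Request:
move_arm:
  commands:
    - [[0,0,0],[0,0,0],-1]
    - [[0,0,0],[0,0,0],-1]
    - [[0,0,0],[0,0,0],-1]
    - [[0,0,0],[0,0,0],-1]
    - [[0,0,0],[0,0,0],-1]
  newtons: 40

```text
clock: 2.8
tcp_pos: [0.6333, 0.2948, 0.0289]
orientation: [0.002, -0.103, 0.995, 0.001]
wrist_force: [-0.6, 0.1, 6.4]
finger_gap: 0.0444
```

Request:
move_arm:
  commands:
    - [[0,0,0.5],[0,0,0],-1]
    - [[0,0,1],[0,0,0],-1]
    - [[0,0,1],[0,0,0],-1]
    - [[0,0,0],[0,0,0],-1]
    - [[0,0,0],[0,0,0],-1]

```text
clock: 3.3
tcp_pos: [0.6331, 0.2945, 0.1286]
orientation: [0.002, -0.103, 0.995, 0.0]
wrist_force: [0.4, -1.0, -0.5]
finger_gap: 0.0436
```

```bash
python3 - <<'E'
from h import *
s,d=grab('wrist','w2.png');print(s['tcp_pos'],s['wrist_force'],s['finger_gap'])
s,d=grab('side','s2.png');crop(d['frame'],60,220,200,150,4,'s2c.png');print(proj(d,s['tcp_pos']))
E
```

```text
[0.63305597 0.29450569 0.12857486] [ 0.35014293 -1.0482351  -0.52278207] 0.04363383190707205
[135.42645671 291.38281059]
```

View pics/w2.png

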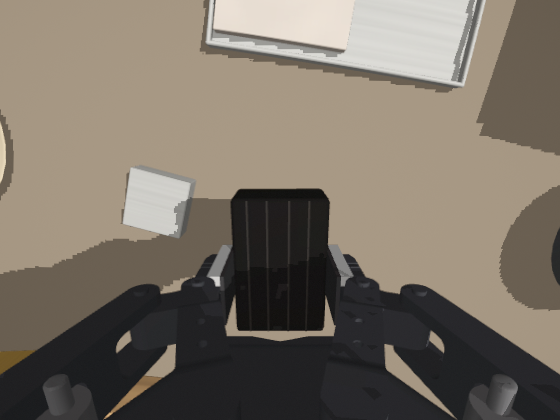

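View pics/s2c.png

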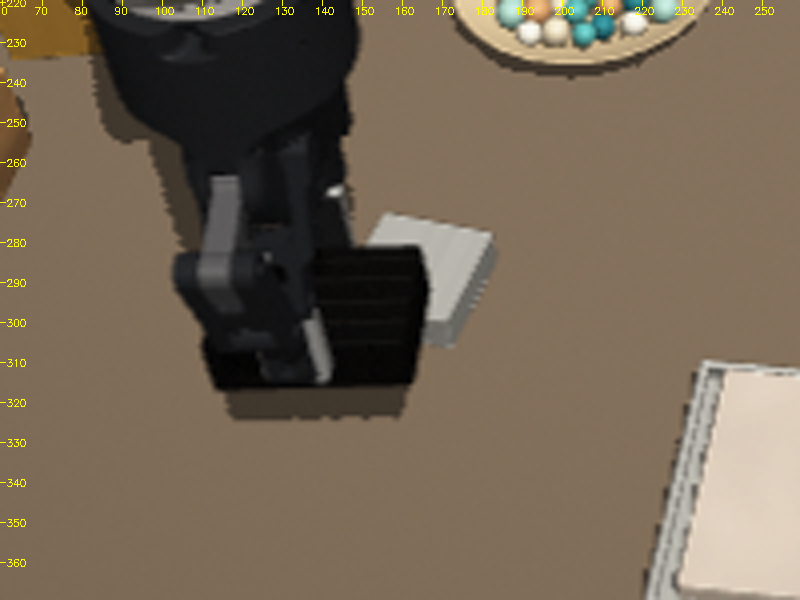

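Request:
move_arm:
  commands:
    - [[-0.885,-0.155,0],[0,0,0],-1]
    - [[-0.885,-0.155,0],[0,0,0],-1]
    - [[-0.885,-0.155,0],[0,0,0],-1]
    - [[-0.885,-0.155,0],[0,0,0],-1]
    - [[-0.885,-0.155,0],[0,0,0],-1]

```text
clock: 3.9
tcp_pos: [0.4522, 0.2623, 0.1244]
orientation: [-0.002, -0.103, 0.995, -0.0]
wrist_force: [-0.5, 0.5, 0.3]
finger_gap: 0.0441
```

Request:
move_arm:
  commands:
    - [[0,0,-0.8],[0,0,0],-1]
    - [[0,0,-0.7],[0,0,0],-1]
    - [[0,0,-0.2],[0,0,0],-1]
    - [[0,0,0],[0,0,0],-1]
    - [[0,0,0],[0,0,0],-1]

```text
clock: 4.4
tcp_pos: [0.4552, 0.2632, 0.0585]
orientation: [-0.0, -0.103, 0.995, 0.0]
wrist_force: [0.4, 0.3, -0.3]
finger_gap: 0.0436
```

```bash
python3 - <<'E'
from h import *
s,d=grab('scene','s3.png');crop(d['frame'],320,100,140,110,5.6,'s3c.png');print(s['tcp_pos'],s['wrist_force'])
E
```

```text
[0.45520307 0.26322197 0.05846433] [ 0.44894324  0.28014089 -0.28284515]
```

View pics/s3c.png

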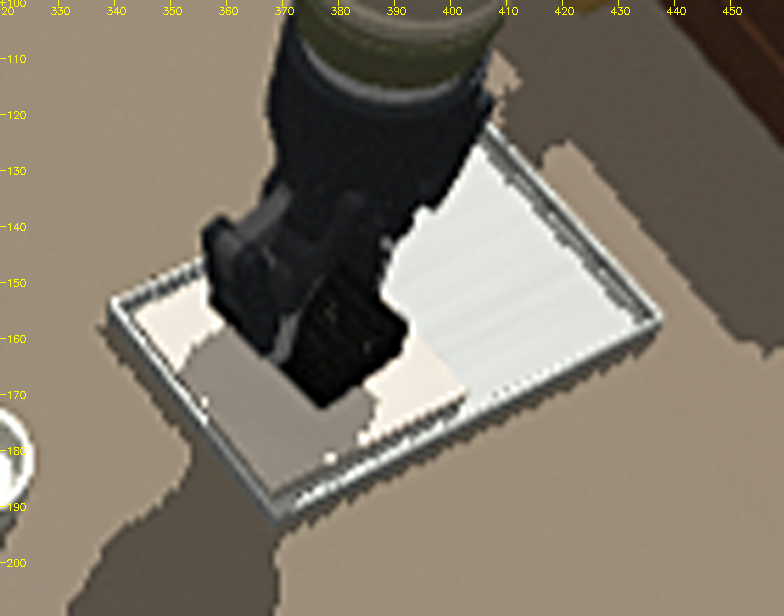

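Well placed over the board. I'll lower it in small steps (16 mm), watching the force.

Request:
move_arm:
  commands:
    - [[0,0,-0.2],[0,0,0],-1]
    - [[0,0,-0.15],[0,0,0],-1]
    - [[0,0,0],[0,0,0],-1]

```text
clock: 4.75
tcp_pos: [0.4544, 0.2629, 0.0436]
orientation: [-0.001, -0.103, 0.995, -0.0]
wrist_force: [-0.1, -0.5, -1.4]
finger_gap: 0.0439
```

Request:
move_arm:
  commands:
    - [[0,0,-0.04],[0,0,0],-1]
    - [[0,0,0],[0,0,0],-1]
    - [[0,0,0],[0,0,0],-1]

```text
clock: 5.05
tcp_pos: [0.455, 0.2632, 0.0429]
orientation: [0.0, -0.103, 0.995, 0.0]
wrist_force: [-0.3, 0.0, -0.8]
finger_gap: 0.0439
```

Request:
move_arm:
  commands:
    - [[0,0,-0.03],[0,0,0],-1]
    - [[0,0,0],[0,0,0],-1]
    - [[0,0,0],[0,0,0],0.4]
    - [[0,0,0],[0,0,0],0.4]
    - [[0,0,0],[0,0,0],0.4]

```text
clock: 5.55
tcp_pos: [0.4549, 0.2632, 0.0415]
orientation: [0.0, -0.103, 0.995, 0.0]
wrist_force: [0.1, 0.1, 0.1]
finger_gap: 0.0596
```

Request:
move_arm:
  commands:
    - [[0,0,0.5],[0,0,0],0.4]
    - [[0,0,1],[0,0,0],0.4]
    - [[0,0,1],[0,0,0],1]
    - [[-0.3,-0.9,0],[0,0,1],1]
    - [[0,-1,0],[0,0,1],1]

```text
clock: 6.05
tcp_pos: [0.443, 0.1875, 0.1431]
orientation: [0.001, -0.245, 0.97, 0.0]
wrist_force: [-0.5, -1.2, -0.2]
finger_gap: 0.0856
```

Request:
move_arm:
  commands:
    - [[0,-1,0],[0,0,1],1]
    - [[0,-1,0],[0,0,1],1]
    - [[0,0,0],[0,0,1],1]
    - [[0,0,0],[0,0,1],1]
    - [[0,0,0],[0,0,1],1]

```text
clock: 6.55
tcp_pos: [0.443, 0.1085, 0.1416]
orientation: [0.0, -0.557, 0.831, 0.0]
wrist_force: [-0.3, 0.7, -0.7]
finger_gap: 0.0853
```

Request:
move_arm:
  commands:
    - [[0,0,0],[0,0,1],1]
    - [[0,0,0],[0,0,1],1]
    - [[0,0,0],[0,0,1],1]
    - [[0,0,0],[0,0,0],1]
    - [[0,0,0],[0,0,0],1]

```text
clock: 7.05
tcp_pos: [0.443, 0.1091, 0.1415]
orientation: [0.0, 0.715, -0.7, -0.0]
wrist_force: [0.5, -0.1, 0.5]
finger_gap: 0.0855
```

```bash
python3 - <<'E'
from h import *
s,d=grab('wrist','w4.png');print(s['tcp_pos'],s['wrist_force'],s['joint_pos'])
print(proj(d,[.441,.109,.024],s))
s,d=grab('scene','s4.png');crop(d['frame'],320,100,140,110,5.6,'s4c.png')
E
```

```text
[0.44297107 0.10910012 0.14152647] [ 0.47482771 -0.13815583  0.49237044] [ 6.52134393e-02  1.51796844e-01 -4.40579906e-01  9.78506550e-01
  3.60925849e-06 -1.52667816e+00]
[282.11348914 210.18344792]
```

View pics/w4.png

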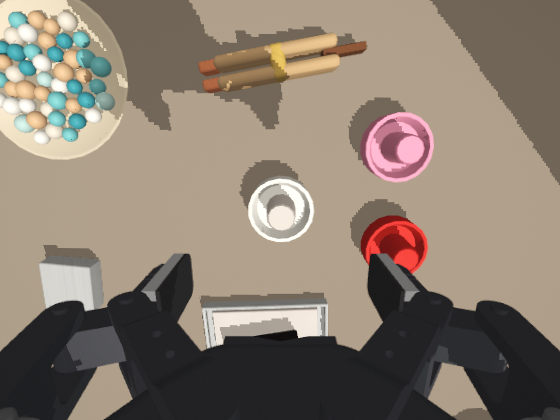

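View pics/s4c.png

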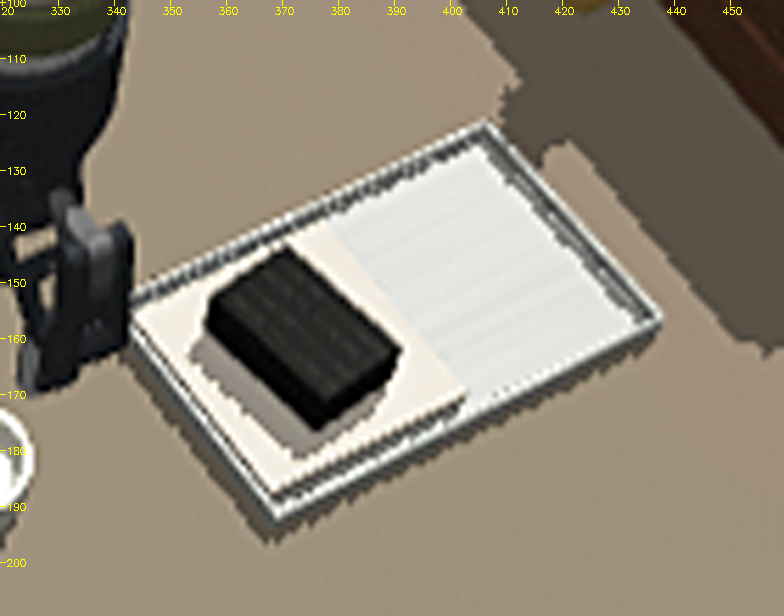

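Request:
move_arm:
  commands:
    - [[-0.05,0,-0.9],[0,0,0],1]
    - [[0,0,-0.9],[0,0,0],1]
    - [[0,0,-0.6],[0,0,0],1]
    - [[0,0,-0.39],[0,0,0],1]
    - [[0,0,0],[0,0,0],1]

```text
clock: 7.65
tcp_pos: [0.439, 0.1089, 0.0279]
orientation: [0.002, 0.715, -0.699, -0.002]
wrist_force: [-0.8, 0.5, -0.2]
finger_gap: 0.0853
```

Request:
move_arm:
  commands:
    - [[0,0,0],[0,0,0],-1]
    - [[0,0,0],[0,0,0],-1]
    - [[0,0,0],[0,0,0],-1]
    - [[0,0,0],[0,0,0],-1]
    - [[0,0,0],[0,0,0],-1]

```text
clock: 8.15
tcp_pos: [0.4421, 0.1092, 0.0314]
orientation: [-0.001, 0.716, -0.699, 0.001]
wrist_force: [-0.8, 0.2, 7.1]
finger_gap: 0.0537
```

Request:
move_arm:
  commands:
    - [[0,0,0.5],[0,0,0],-1]
    - [[0,0,1],[0,0,0],-1]
    - [[0,0,1],[0,0,0],-1]
    - [[0,0,0],[0,0,0],-1]
    - [[0,0,0],[0,0,0],-1]

```text
clock: 8.65
tcp_pos: [0.4422, 0.1092, 0.1314]
orientation: [-0.001, 0.716, -0.698, 0.001]
wrist_force: [-0.2, -0.7, -0.8]
finger_gap: 0.0537
```

```bash
python3 - <<'E'
from h import *
s,d=grab('wrist','w5.png');print(s['tcp_pos'],s['wrist_force'],s['finger_gap'])
E
```

```text
[0.44219202 0.10921265 0.1313688 ] [-0.24576115 -0.70344273 -0.76968972] 0.053668277046695106
```

View pics/w5.png

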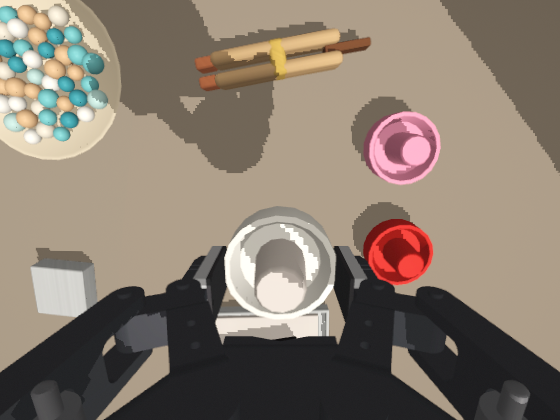

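Request:
move_arm:
  commands:
    - [[0,0.9,0],[0,0,0.2],-1]
    - [[0,0.9,0],[0,0,0.2],-1]
    - [[0,0.9,0],[0,0,0],-1]
    - [[0.1,0.9,0],[0,0,0],-1]
    - [[0.1,0.9,0],[0,0,0],-1]

```text
clock: 9.2
tcp_pos: [0.4477, 0.29, 0.128]
orientation: [0.002, 0.735, -0.678, -0.001]
wrist_force: [1.0, -0.0, -0.4]
finger_gap: 0.0537
```

Request:
move_arm:
  commands:
    - [[0,0.9,0],[0,0,0],-1]
    - [[0,0.87,0],[0,0,0],-1]
    - [[0,0,-0.9],[0,0,0],-1]
    - [[0,0,-0.9],[0,0,0],-1]
    - [[0,0,0],[0,0,0],-1]

```text
clock: 9.7
tcp_pos: [0.4439, 0.3574, 0.0514]
orientation: [0.006, 0.735, -0.678, -0.002]
wrist_force: [-1.7, -0.0, -0.6]
finger_gap: 0.0535
```

Request:
move_arm:
  commands:
    - [[0,0,-0.3],[0,0,0],-1]
    - [[0,0,-0.15],[0,0,0],-1]
    - [[0,0,0],[0,0,0],-1]
    - [[0,0,0],[0,0,0],-1]

```text
clock: 10.1
tcp_pos: [0.4497, 0.3601, 0.0409]
orientation: [-0.001, 0.735, -0.678, 0.0]
wrist_force: [-0.3, -0.3, -0.8]
finger_gap: 0.0538
```

```bash
python3 - <<'E'
from h import *
s,d=grab('scene','s6.png');crop(d['frame'],320,80,140,110,5.6,'s6c.png');print(s['tcp_pos'],s['wrist_force'],s['clock'])
E
```

```text
[0.44974142 0.3600593  0.04092415] [-0.30248801 -0.28392367 -0.78261653] 10.1
```

View pics/s6c.png

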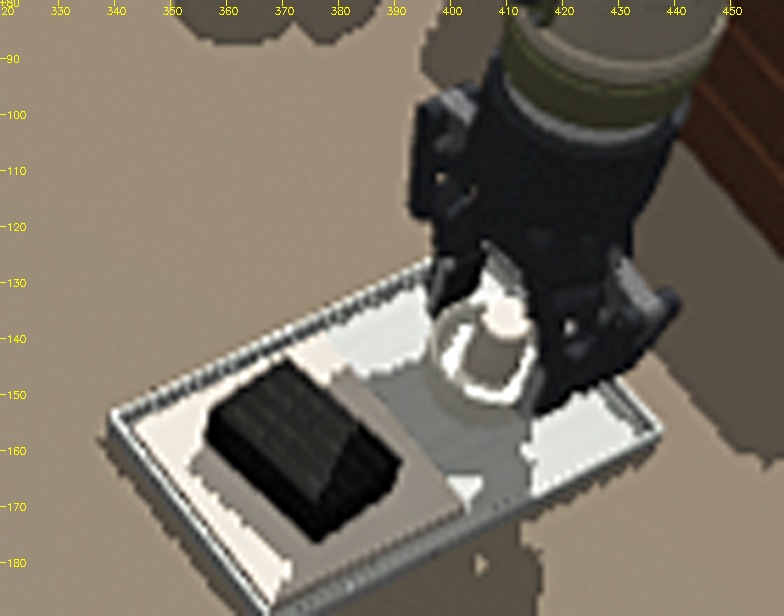

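Request:
move_arm:
  commands:
    - [[0,0,-0.1],[0,0,0],-1]
    - [[0,0,-0.05],[0,0,0],-1]
    - [[0,0,0],[0,0,0],-1]
    - [[0,0,0],[0,0,0],-1]

```text
clock: 10.55
tcp_pos: [0.4494, 0.36, 0.0345]
orientation: [-0.0, 0.735, -0.678, 0.0]
wrist_force: [-0.6, -1.6, 3.6]
finger_gap: 0.054
```

Request:
move_arm:
  commands:
    - [[0,0,-0.02],[0,0,0],-1]
    - [[0,0,0],[0,0,0],-1]
    - [[0,0,0],[0,0,0],0.55]
    - [[0,0,0],[0,0,0],0.55]
    - [[0,0,0],[0,0,0],0.55]

```text
clock: 11.05
tcp_pos: [0.4488, 0.3598, 0.0328]
orientation: [0.0, 0.735, -0.678, -0.0]
wrist_force: [0.7, 0.9, 0.0]
finger_gap: 0.0661
```

Request:
move_arm:
  commands:
    - [[0,0,0.4],[0,0,0],0.55]
    - [[0,0,1],[0,0,0],0.55]
    - [[0,0,1],[0,0,0],1]
    - [[0,-0.7,0],[0,0,0],1]
    - [[0,-1,0],[0,0,1],1]

```text
clock: 11.55
tcp_pos: [0.4503, 0.2931, 0.1307]
orientation: [-0.002, 0.782, -0.623, 0.001]
wrist_force: [0.6, -0.1, 0.5]
finger_gap: 0.0853
```

```bash
python3 - <<'E'
from h import *
s,d=grab('scene','s7.png');crop(d['frame'],320,80,140,110,5.6,'s7c.png');print(s['tcp_pos'],s['wrist_force'],s['clock'])
E
```

```text
[0.45033879 0.29309936 0.13069139] [ 0.60636196 -0.1260682   0.4881473 ] 11.55
```

View pics/s7c.png

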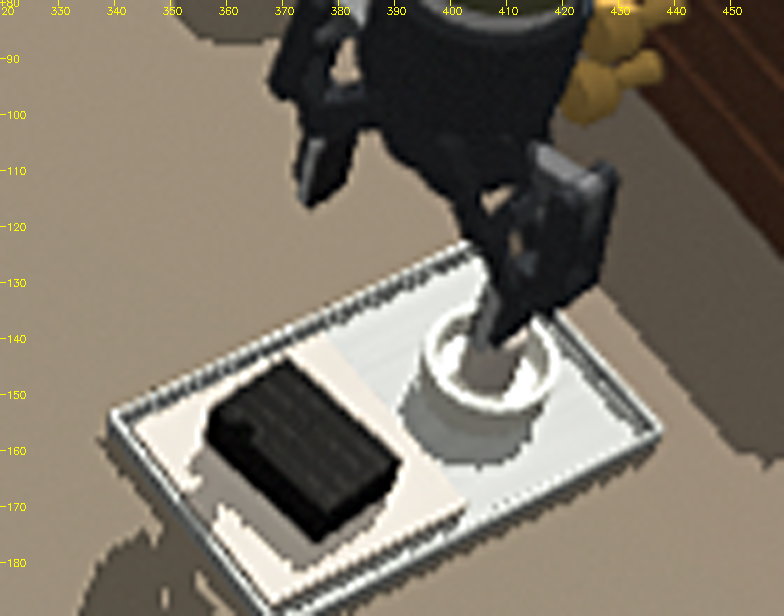

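Request:
move_arm:
  commands:
    - [[0,-0.9,0],[0,0,-1],1]
    - [[0,-0.9,0],[0,0,-1],1]
    - [[0,-0.9,0],[0,0,-1],1]
    - [[0,-0.9,0],[0,0,-1],1]
    - [[0,-0.9,0],[0,0,-1],1]

```text
clock: 12.1
tcp_pos: [0.4486, 0.1106, 0.1289]
orientation: [-0.0, -0.517, 0.856, 0.0]
wrist_force: [0.3, -0.9, -0.4]
finger_gap: 0.0854
```

Request:
move_arm:
  commands:
    - [[0,-0.9,0],[0,0,-1],1]
    - [[0,-0.9,0],[0,0,-1],1]
    - [[-0.1,-0.9,0],[0,0,-1],1]
    - [[0,-0.2,0],[0,0,-1],1]
    - [[0,0,0],[0,0,-1],1]

```text
clock: 12.6
tcp_pos: [0.4449, -0.0058, 0.1289]
orientation: [-0.0, -0.191, 0.982, 0.0]
wrist_force: [0.1, -0.2, 0.2]
finger_gap: 0.0852
```

Request:
move_arm:
  commands:
    - [[0,0,0],[0,0,-1],1]
    - [[0,0,0],[0,0,-0.4],1]
    - [[0,0,0],[0,0,0],1]
    - [[0,0,0],[0,0,0],1]

```text
clock: 13.0
tcp_pos: [0.4449, -0.004, 0.1289]
orientation: [-0.0, -0.1, 0.995, 0.0]
wrist_force: [0.1, -0.9, 0.2]
finger_gap: 0.0853
```

```bash
python3 - <<'E'
from h import *
s,d=grab('wrist','w8.png');print(s['tcp_pos'],s['orientation'])
print(proj(d,[.445,-.008,.025],s))
f=d['frame'];crop(f,180,120,200,160,4,'w8c.png')
E
```

```text
[ 0.44487699 -0.00400605  0.12891654] [-2.16853362e-04 -9.99146153e-02  9.94995982e-01  1.37627878e-04]
[274.77546869 213.97287001]
```

View pics/w8c.png

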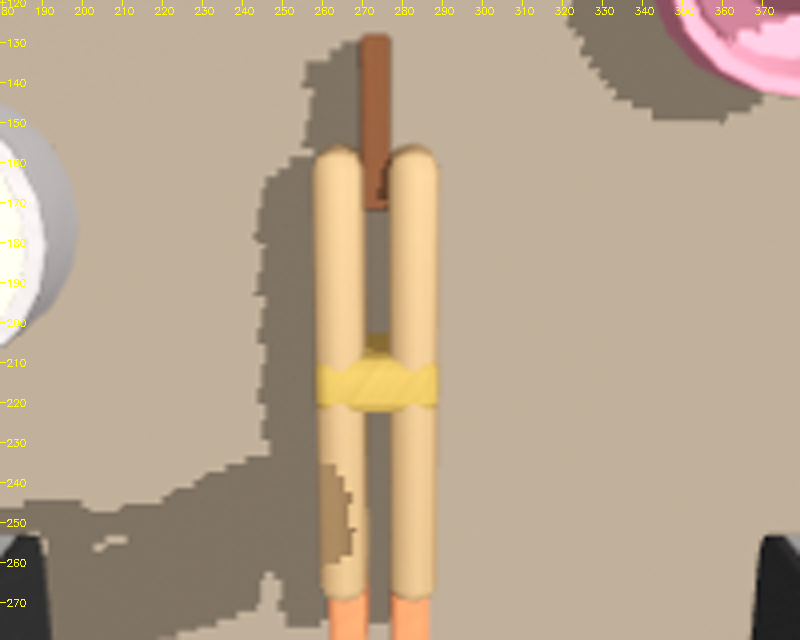

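Request:
move_arm:
  commands:
    - [[0,-0.1,-0.9],[0,0,0],0.4]
    - [[0,0,-0.9],[0,0,0],0.4]
    - [[0,0,-0.5],[0,0,0],0.4]
    - [[0,0,0],[0,0,0],0.4]
    - [[0,0,0],[0,0,0],0.4]

```text
clock: 13.55
tcp_pos: [0.4449, -0.008, 0.0373]
orientation: [-0.0, -0.1, 0.995, 0.0]
wrist_force: [0.7, -0.0, 0.4]
finger_gap: 0.0597
```

```bash
python3 - <<'E'
from h import *
s,d=grab('side','s9.png');crop(d['frame'],240,150,140,100,5.6,'s9c.png');print(s['tcp_pos'],s['wrist_force'],s['clock'],proj(d,s['tcp_pos']))
E
```

```text
[ 0.44493559 -0.00801085  0.03729013] [ 0.67604654 -0.01458809  0.41662401] 13.55 [300.68733027 213.37567505]
```

View pics/s9c.png

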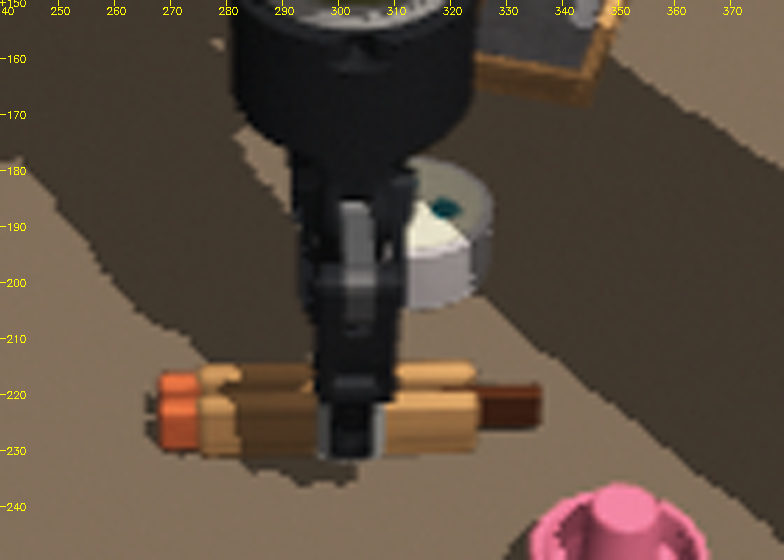

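```bash
python3 - <<'E'
from h import *
d=eyes.read_camera('side')
for y in (.022,.030,.037):
    for z in (.005,.010,.015,.02): print(y,z,proj(d,[.445-.2*(y+.008),y,z]).round(1))
E
```

```text
0.022 0.005 [301.  237.1]
0.022 0.01 [301.1 235.2]
0.022 0.015 [301.1 233.2]
0.022 0.02 [301.2 231.3]
0.03 0.005 [301.2 240.1]
0.03 0.01 [301.3 238.2]
0.03 0.015 [301.3 236.3]
0.03 0.02 [301.4 234.3]
0.037 0.005 [301.4 242.8]
0.037 0.01 [301.4 240.9]
0.037 0.015 [301.5 239. ]
0.037 0.02 [301.5 237. ]
```

Request:
move_arm:
  commands:
    - [[0,0,-0.15],[0,0,0],0.4]
    - [[0,0,0],[0,0,0],0.4]
    - [[0,0,0],[0,0,0],-1]
    - [[0,0,0],[0,0,0],-1]
    - [[0,0,0],[0,0,0],-1]

```text
clock: 14.15
tcp_pos: [0.4453, -0.0081, 0.0315]
orientation: [0.0, -0.099, 0.995, -0.0]
wrist_force: [0.1, -0.5, -0.1]
finger_gap: 0.024
```

Request:
move_arm:
  commands:
    - [[0,0,0],[0,0,0],-1]
    - [[0,0,0],[0,0,0],-1]
    - [[0,0,0],[0,0,0],-1]

```text
clock: 14.45
tcp_pos: [0.4453, -0.0081, 0.0315]
orientation: [0.0, -0.099, 0.995, -0.0]
wrist_force: [-0.8, 0.5, 6.4]
finger_gap: 0.0242
```

Request:
move_arm:
  commands:
    - [[0,0,0.5],[0,0,0],-1]
    - [[0,0,1],[0,0,0],-1]
    - [[0,0,1],[0,0,0],-1]
    - [[0,0,0],[0,0,0],-1]
    - [[0,0,0],[0,0,0],-1]

```text
clock: 14.95
tcp_pos: [0.4457, -0.0082, 0.1317]
orientation: [0.001, -0.099, 0.995, -0.0]
wrist_force: [0.3, 0.1, -0.4]
finger_gap: 0.0242
```

```bash
python3 - <<'E'
from h import *
s,d=grab('side','s10.png');crop(d['frame'],220,110,160,120,5,'s10c.png');print(s['tcp_pos'],s['wrist_force'],s['clock'])
s,d=grab('wrist','w10.png')
E
```

```text
[ 0.44566538 -0.00822568  0.13169243] [ 0.32470706  0.10228005 -0.42360754] 14.95
```

View pics/s10c.png

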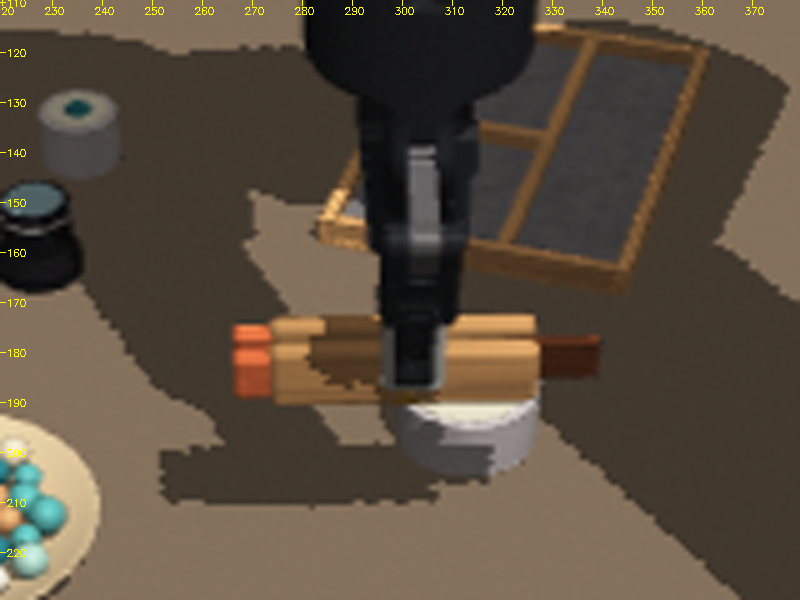

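View pics/w10.png

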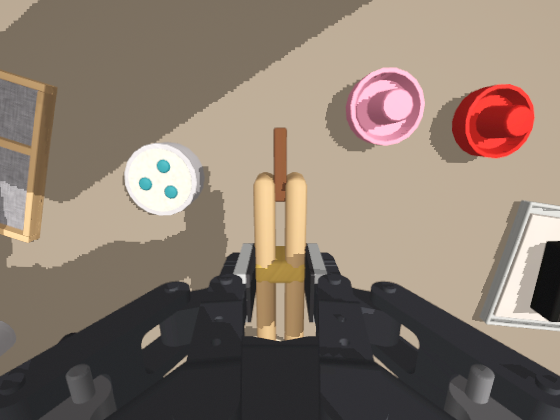

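Request:
move_arm:
  commands:
    - [[-0.13,-0.826,0],[0,0,0.995],-1]
    - [[-0.13,-0.826,0],[0,0,0.995],-1]
    - [[-0.13,-0.826,0],[0,0,0.995],-1]
    - [[-0.13,-0.826,0],[0,0,0.995],-1]
    - [[-0.13,-0.826,0],[0,0,0.995],-1]

```text
clock: 15.55
tcp_pos: [0.4175, -0.1738, 0.1293]
orientation: [-0.001, -0.435, 0.901, 0.002]
wrist_force: [0.1, -0.0, -0.7]
finger_gap: 0.024
```

Request:
move_arm:
  commands:
    - [[-0.13,-0.826,0],[0,0,0.995],-1]
    - [[-0.13,-0.826,0],[0,0,0.995],-1]
    - [[-0.13,-0.826,0],[0,0,0.995],-1]
    - [[-0.13,-0.826,0],[0,0,0.995],-1]
    - [[0,0,0],[0,0,0],-1]

```text
clock: 16.05
tcp_pos: [0.3973, -0.3086, 0.1293]
orientation: [-0.001, -0.662, 0.749, 0.001]
wrist_force: [1.1, 0.1, -0.5]
finger_gap: 0.0242
```

Request:
move_arm:
  commands:
    - [[0,0,-0.8],[0,0,0],-1]
    - [[0,0,-0.6],[0,0,0],-1]
    - [[0,0,0],[0,0,0],-1]
    - [[0,0,0],[0,0,0],-1]

```text
clock: 16.45
tcp_pos: [0.3974, -0.304, 0.0741]
orientation: [-0.0, -0.663, 0.749, 0.002]
wrist_force: [0.2, -0.8, -0.5]
finger_gap: 0.0243
```

```bash
python3 - <<'E'
from h import *
s,d=grab('wrist','w11.png');print(s['tcp_pos'],s['orientation'],s['clock'])
s,d=grab('scene','s11.png');crop(d['frame'],70,190,140,120,5,'s11c.png')
E
```

```text
[ 0.39740004 -0.30403312  0.07413873] [-2.78955090e-05 -6.62772101e-01  7.48818855e-01  1.86123223e-03] 16.45
```

View pics/w11.png

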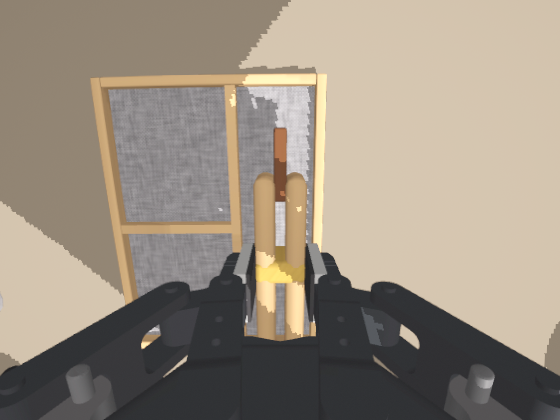

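View pics/s11c.png

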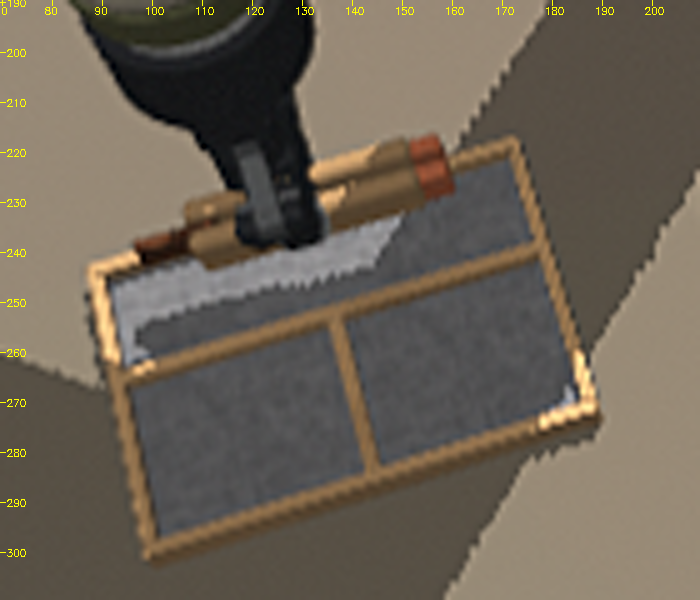

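Request:
move_arm:
  commands:
    - [[0.05,0,-0.3],[0,0,0],-1]
    - [[0,0,-0.3],[0,0,0],-1]
    - [[0,0,-0.2],[0,0,0],-1]
    - [[0,0,-0.1],[0,0,0],-1]
    - [[0,0,0],[0,0,0],-1]

```text
clock: 17.05
tcp_pos: [0.3997, -0.3049, 0.0382]
orientation: [-0.0, -0.663, 0.749, 0.001]
wrist_force: [-0.1, -0.4, -0.5]
finger_gap: 0.0243
```

```bash
python3 - <<'E'
from h import *
s,d=grab('scene','s12.png');crop(d['frame'],70,190,140,120,5,'s12c.png')
print(s['tcp_pos'],s['wrist_force'])
E
```

```text
[ 0.3996578  -0.3048796   0.03817933] [-0.11576469 -0.37390673 -0.54042836]
```

View pics/s12c.png

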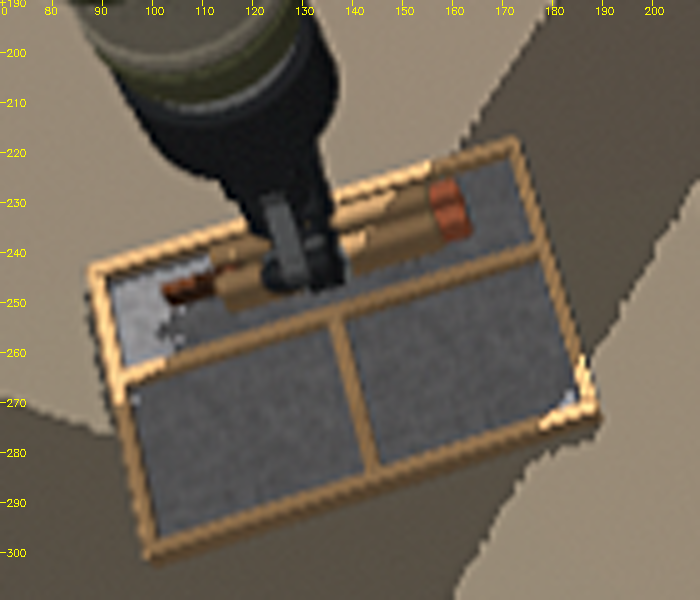

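Request:
move_arm:
  commands:
    - [[0,0,-0.05],[0,0,0],-1]
    - [[0,0,0],[0,0,0],-1]
    - [[0,0,0],[0,0,0],-0.15]
    - [[0,0,0],[0,0,0],-0.15]
    - [[0,0,0],[0,0,0],-0.15]

```text
clock: 17.6
tcp_pos: [0.4003, -0.3056, 0.0374]
orientation: [-0.0, -0.663, 0.749, -0.0]
wrist_force: [-0.5, 0.9, -0.3]
finger_gap: 0.0363
```

Request:
move_arm:
  commands:
    - [[0,0,0.4],[0,0,0],-0.15]
    - [[0,0,1],[0,0,0],-0.15]
    - [[0,0,1],[0,0,0],0.4]
    - [[1,0.4,0],[0,0,1],1]
    - [[1,0.5,0],[0,0,1],1]

```text
clock: 18.1
tcp_pos: [0.4817, -0.271, 0.1356]
orientation: [0.0, 0.761, -0.648, 0.002]
wrist_force: [0.0, -1.2, -0.5]
finger_gap: 0.0779
```

Request:
move_arm:
  commands:
    - [[0.95,0.5,0],[0,0,0],1]
    - [[0.95,0.5,0],[0,0,0],1]
    - [[0.95,0.5,0],[0,0,0],1]
    - [[0.95,0.5,0],[0,0,0],1]
    - [[0,0,0],[0,0,0],1]

```text
clock: 18.6
tcp_pos: [0.6363, -0.1867, 0.1325]
orientation: [-0.001, 0.762, -0.647, 0.001]
wrist_force: [-1.0, -0.2, -0.7]
finger_gap: 0.0854
```

Request:
move_arm:
  commands:
    - [[0,0,0],[0,0,0],1]
    - [[0,0,0],[0,0,0],1]

```text
clock: 18.8
tcp_pos: [0.6312, -0.1897, 0.1328]
orientation: [0.0, 0.76, -0.649, -0.001]
wrist_force: [-0.5, -0.5, -0.2]
finger_gap: 0.0854
```

```bash
python3 - <<'E'
from h import *
s,d=grab('wrist','w13.png');print(s['tcp_pos'],s['clock'])
print(proj(d,[.638,-.1875,.036],s))
crop(d['frame'],200,130,160,140,4.5,'w13c.png')
s,d=grab('scene','s13.png');crop(d['frame'],70,190,140,120,5,'s13c.png')
E
```

```text
[ 0.63121557 -0.18968817  0.13284904] 18.8
[270.67250657 218.4774704 ]
```

View pics/w13c.png

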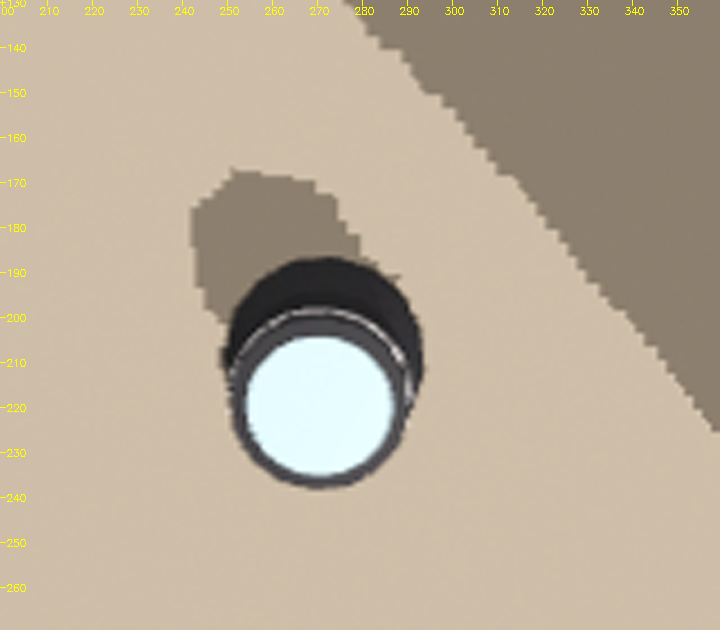

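View pics/s13c.png

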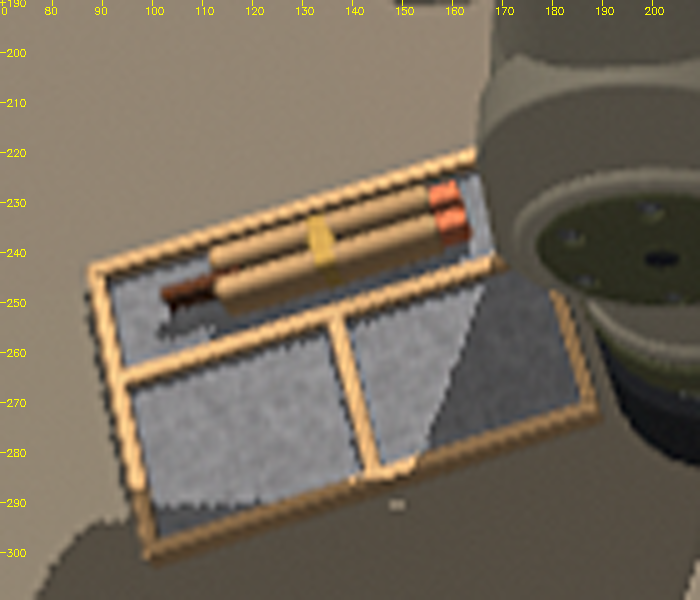

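Request:
move_arm:
  commands:
    - [[0.17,0.05,-0.9],[0,0,0],0.6]
    - [[0,0,-0.8],[0,0,0],0.6]
    - [[0,0,-0.5],[0,0,0],0.6]
    - [[0,0,-0.2],[0,0,0],0.6]
    - [[0,0,0],[0,0,0],0.6]

```text
clock: 19.4
tcp_pos: [0.6376, -0.1878, 0.0363]
orientation: [0.0, 0.76, -0.65, -0.001]
wrist_force: [-0.8, -0.7, 0.5]
finger_gap: 0.0684
```

Request:
move_arm:
  commands:
    - [[0,0,0],[0,0,0],0.6]
    - [[0,0,0],[0,0,0],0.6]

```text
clock: 19.6
tcp_pos: [0.64, -0.1882, 0.039]
orientation: [-0.0, 0.761, -0.649, 0.001]
wrist_force: [0.5, 0.1, 0.1]
finger_gap: 0.0681
```

Request:
move_arm:
  commands:
    - [[-0.03,0,-0.07],[0,0,0],0.6]
    - [[0,0,0],[0,0,0],0.6]
    - [[0,0,0],[0,0,0],-1]
    - [[0,0,0],[0,0,0],-1]
    - [[0,0,0],[0,0,0],-1]
  newtons: 30

```text
clock: 20.1
tcp_pos: [0.638, -0.1875, 0.0346]
orientation: [-0.0, 0.761, -0.649, 0.0]
wrist_force: [-0.3, -0.4, -0.2]
finger_gap: 0.0304
```

Request:
move_arm:
  commands:
    - [[0,0,0],[0,0,0],-1]
    - [[0,0,0],[0,0,0],-1]
    - [[0,0,0],[0,0,0],-1]

```text
clock: 20.4
tcp_pos: [0.638, -0.1875, 0.0346]
orientation: [-0.0, 0.761, -0.649, 0.0]
wrist_force: [-0.4, 0.0, 2.0]
finger_gap: 0.03
```

Request:
move_arm:
  commands:
    - [[0,0,0.4],[0,0,0],-1]
    - [[0,0,0.9],[0,0,0],-1]
    - [[0,0,0.9],[0,0,0],-1]
    - [[0,0,0],[0,0,0],-1]
    - [[0,0,0],[0,0,0],-1]

```text
clock: 20.9
tcp_pos: [0.6384, -0.1877, 0.1233]
orientation: [-0.0, 0.761, -0.649, 0.001]
wrist_force: [0.6, 0.2, -0.0]
finger_gap: 0.0303
```

```bash
python3 - <<'E'
from h import *
s,d=grab('wrist','w14.png');print(s['tcp_pos'],s['clock'])
s,d=grab('side','s14.png');crop(d['frame'],170,70,120,110,5.5,'s14c.png')
E
```

```text
[ 0.63843085 -0.1877278   0.12332146] 20.9
```

View pics/w14.png

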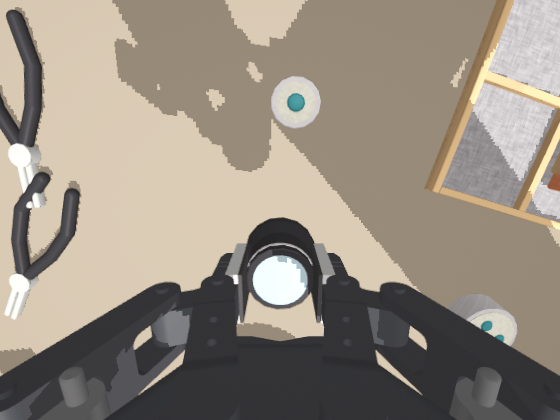

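View pics/s14c.png

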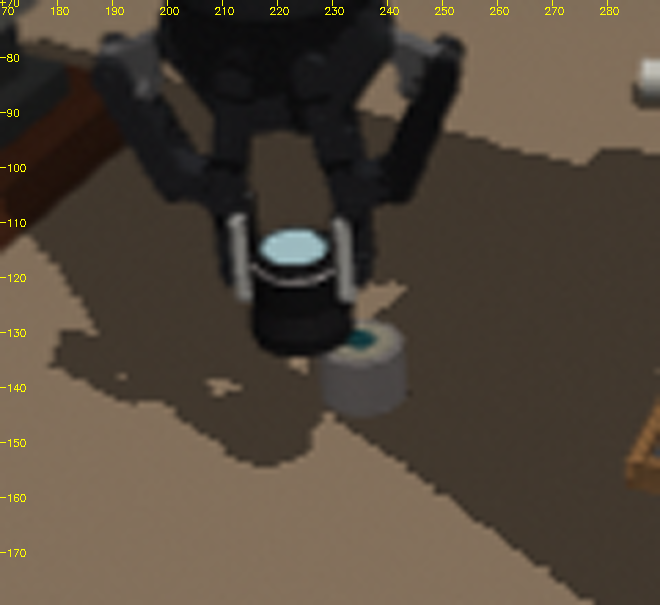

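Request:
move_arm:
  commands:
    - [[-0.837,-0.397,0],[0,0,0],-1]
    - [[-0.837,-0.397,0],[0,0,0],-1]
    - [[-0.837,-0.397,0],[0,0,0],-1]
    - [[-0.837,-0.397,0],[0,0,0],-1]
    - [[-0.837,-0.397,0],[0,0,0],-1]

```text
clock: 21.5
tcp_pos: [0.468, -0.2664, 0.1205]
orientation: [0.0, 0.761, -0.649, -0.002]
wrist_force: [-0.2, -0.4, -0.9]
finger_gap: 0.0302
```

Request:
move_arm:
  commands:
    - [[0,0,-0.7],[0,0,0],-1]
    - [[0,0,-0.6],[0,0,0],-1]
    - [[0,0,-0.3],[0,0,0],-1]
    - [[0,0,0],[0,0,0],-1]
    - [[0,0,0],[0,0,0],-1]

```text
clock: 22.0
tcp_pos: [0.4704, -0.2665, 0.058]
orientation: [0.0, 0.761, -0.649, -0.001]
wrist_force: [-0.4, -0.3, -0.2]
finger_gap: 0.0306
```

```bash
python3 - <<'E'
from h import *
s,d=grab('scene','s15.png');crop(d['frame'],70,190,140,120,5,'s15c.png')
print(s['tcp_pos'],s['wrist_force'],s['clock'])
E
```

```text
[ 0.47038459 -0.26653266  0.05803495] [-0.44024341 -0.26838775 -0.20033388] 22.0
```

View pics/s15c.png

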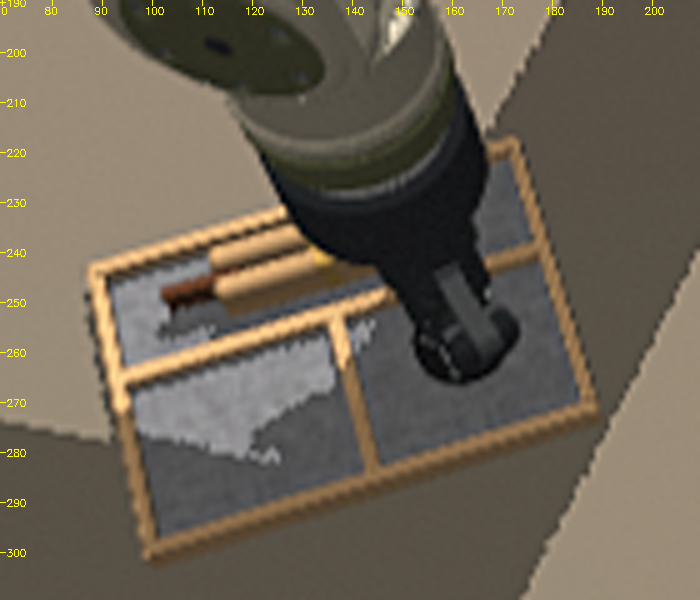

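Request:
move_arm:
  commands:
    - [[0,0,-0.2],[0,0,0],-1]
    - [[0,0,-0.15],[0,0,0],-1]
    - [[0,0,-0.06],[0,0,0],-1]
    - [[0,0,0],[0,0,0],-1]
    - [[0,0,0],[0,0,0],-1]

```text
clock: 22.55
tcp_pos: [0.4704, -0.2668, 0.0419]
orientation: [0.0, 0.761, -0.649, -0.0]
wrist_force: [0.0, -0.2, 0.2]
finger_gap: 0.0303
```

Request:
move_arm:
  commands:
    - [[0,0,-0.04],[0,0,0],-1]
    - [[0,0,0],[0,0,0],-1]

```text
clock: 22.75
tcp_pos: [0.4704, -0.2669, 0.0403]
orientation: [0.0, 0.761, -0.649, 0.0]
wrist_force: [0.6, -1.1, -0.9]
finger_gap: 0.0305
```

Request:
move_arm:
  commands:
    - [[0,0,-0.03],[0,0,0],-1]
    - [[0,0,0],[0,0,0],-1]
    - [[0,0,0],[0,0,0],0.1]
    - [[0,0,0],[0,0,0],0.1]
    - [[0,0,0],[0,0,0],0.1]

```text
clock: 23.25
tcp_pos: [0.4704, -0.2668, 0.039]
orientation: [0.0, 0.761, -0.649, -0.0]
wrist_force: [-0.1, 0.1, 0.0]
finger_gap: 0.047
```

Request:
move_arm:
  commands:
    - [[0,0,0.4],[0,0,0],0.1]
    - [[0,0,1],[0,0,0],0.1]
    - [[0,0,1],[0,0,0],0.5]
    - [[0.9,0,0],[0,0,0],0.5]
    - [[0.9,0,0],[0,0,0],0.5]

```text
clock: 23.75
tcp_pos: [0.5438, -0.2678, 0.1377]
orientation: [-0.0, 0.76, -0.65, 0.002]
wrist_force: [-0.1, -0.5, 0.1]
finger_gap: 0.0639
```

Request:
move_arm:
  commands:
    - [[0.9,0,0],[0,0,0],0.5]
    - [[0.9,0,0],[0,0,0],0.5]
    - [[0.6,-0.2,0],[0,0,0],0.5]
    - [[0,0,0],[0,0,0],0.5]
    - [[0,0,0],[0,0,0],0.5]

```text
clock: 24.25
tcp_pos: [0.6382, -0.2746, 0.1341]
orientation: [0.0, 0.761, -0.649, -0.001]
wrist_force: [-0.5, 0.7, -0.2]
finger_gap: 0.0643
```

```bash
python3 - <<'E'
from h import *
s,d=grab('wrist','w16.png');print(s['tcp_pos'],s['clock'])
print(proj(d,[.6415,-.275,.026],s))
crop(d['frame'],200,130,160,140,4.5,'w16c.png')
s,d=grab('side','s16.png');crop(d['frame'],190,80,190,120,4,'s16c.png')
E
```

```text
[ 0.63821442 -0.27458969  0.13413953] 24.25
[275.74345795 212.04889558]
```

View pics/w16c.png

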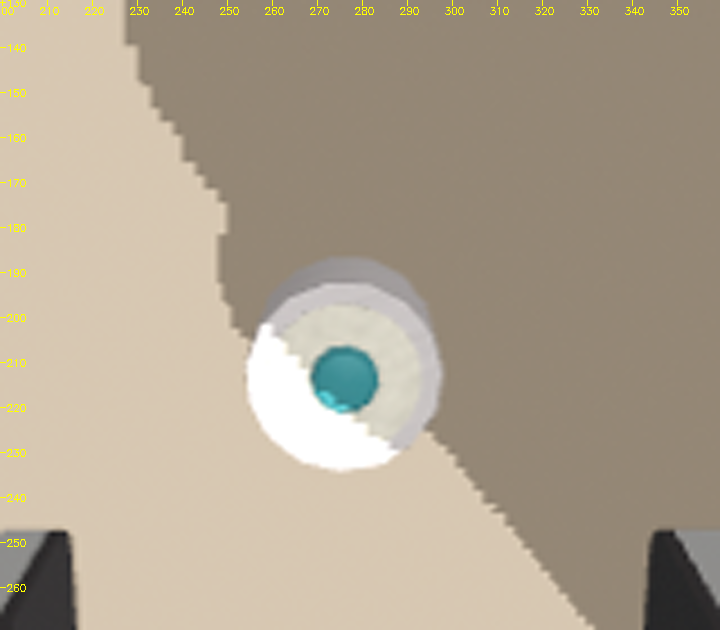

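View pics/s16c.png

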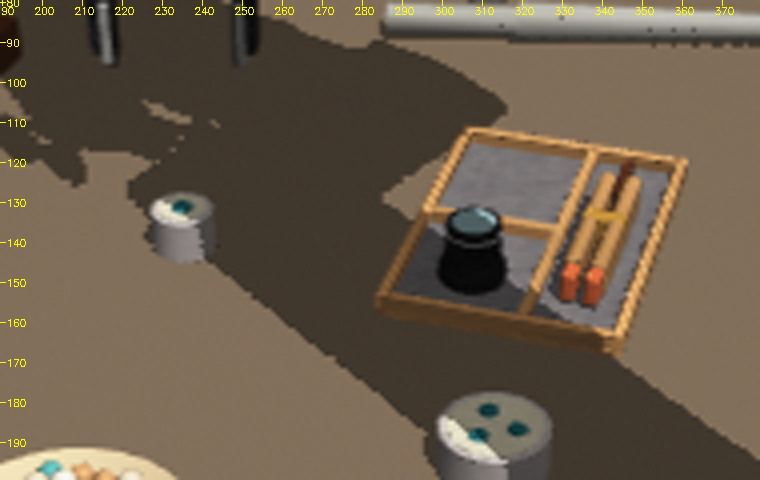

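Request:
move_arm:
  commands:
    - [[0.07,-0.01,-0.9],[0,0,0],0.5]
    - [[0,0,-0.8],[0,0,0],0.5]
    - [[0,0,-0.5],[0,0,0],0.5]
    - [[0,0,-0.35],[0,0,0],0.5]
    - [[0,0,0],[0,0,0],0.5]

```text
clock: 24.85
tcp_pos: [0.6391, -0.2745, 0.0312]
orientation: [0.0, 0.76, -0.649, -0.002]
wrist_force: [-0.7, -0.1, -0.6]
finger_gap: 0.0641
```

Request:
move_arm:
  commands:
    - [[0,0,0],[0,0,0],0.5]
    - [[0,0,0],[0,0,0],0.5]
    - [[0,0,0],[0,0,0],0.5]

```text
clock: 25.15
tcp_pos: [0.6421, -0.2758, 0.0349]
orientation: [-0.0, 0.761, -0.649, 0.001]
wrist_force: [0.1, 0.9, 0.9]
finger_gap: 0.0639
```

Request:
move_arm:
  commands:
    - [[0,0,-0.1],[0,0,0],0.5]
    - [[0,0,0],[0,0,0],0.5]
    - [[0,0,0],[0,0,0],-1]
    - [[0,0,0],[0,0,0],-1]
    - [[0,0,0],[0,0,0],-1]

```text
clock: 25.65
tcp_pos: [0.6414, -0.2753, 0.0293]
orientation: [0.0, 0.761, -0.649, 0.0]
wrist_force: [1.2, 0.3, -0.8]
finger_gap: 0.0345
```

Request:
move_arm:
  commands:
    - [[0,0,0],[0,0,0],-1]
    - [[0,0,0],[0,0,0],-1]
    - [[0,0,0],[0,0,0],-1]

```text
clock: 25.95
tcp_pos: [0.6414, -0.2753, 0.0293]
orientation: [-0.0, 0.761, -0.649, 0.0]
wrist_force: [0.6, 0.4, 1.7]
finger_gap: 0.0345
```

Request:
move_arm:
  commands:
    - [[0,0,0.4],[0,0,0],-1]
    - [[0,0,0.9],[0,0,0],-1]
    - [[0,0,0.9],[0,0,0],-1]
    - [[0,0,0],[0,0,0],-1]
    - [[0,0,0],[0,0,0],-1]

```text
clock: 26.45
tcp_pos: [0.6418, -0.2756, 0.1183]
orientation: [-0.0, 0.761, -0.649, 0.001]
wrist_force: [0.6, -0.1, -1.0]
finger_gap: 0.0344
```

```bash
python3 - <<'E'
from h import *
s,d=grab('side','s17.png');crop(d['frame'],170,60,120,110,5,'s17c.png');print(s['tcp_pos'],s['clock'])
E
```

```text
[ 0.64183991 -0.27561471  0.11830178] 26.45
```

View pics/s17c.png

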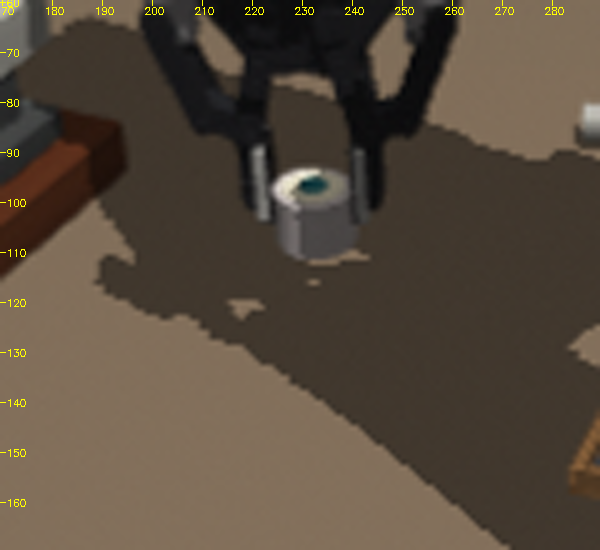

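Request:
move_arm:
  commands:
    - [[-0.904,-0.417,0],[0,0,0],-1]
    - [[-0.904,-0.417,0],[0,0,0],-1]
    - [[-0.904,-0.417,0],[0,0,0],-1]
    - [[-0.904,-0.417,0],[0,0,0],-1]
    - [[-0.904,-0.417,0],[0,0,0],-1]

```text
clock: 27.0
tcp_pos: [0.4579, -0.358, 0.1151]
orientation: [-0.0, 0.761, -0.649, -0.002]
wrist_force: [-0.7, -1.4, -0.2]
finger_gap: 0.035
```

Request:
move_arm:
  commands:
    - [[0,0,-0.7],[0,0,0],-1]
    - [[0,0,-0.6],[0,0,0],-1]
    - [[0,0,-0.3],[0,0,0],-1]
    - [[0,0,0],[0,0,0],-1]
    - [[0,0,0],[0,0,0],-1]

```text
clock: 27.5
tcp_pos: [0.4604, -0.3583, 0.0528]
orientation: [-0.0, 0.761, -0.649, -0.001]
wrist_force: [1.2, -0.2, 0.4]
finger_gap: 0.0347
```

```bash
python3 - <<'E'
from h import *
s,d=grab('scene','s18.png');crop(d['frame'],70,190,140,120,5,'s18c.png')
print(s['tcp_pos'],s['wrist_force'],s['clock'])
E
```

```text
[ 0.46042601 -0.35825485  0.05278243] [ 1.159924   -0.19648885  0.41211253] 27.5
```

View pics/s18c.png

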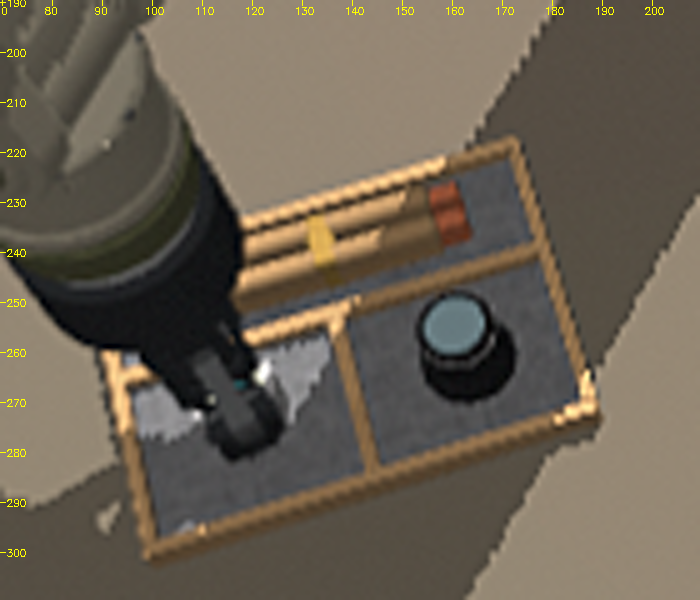

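The jar is centred over its compartment, so I'll lower it 18 mm.

Request:
move_arm:
  commands:
    - [[0,0,-0.2],[0,0,0],-1]
    - [[0,0,-0.14],[0,0,0],-1]
    - [[0,0,-0.06],[0,0,0],-1]
    - [[0,0,0],[0,0,0],-1]
    - [[0,0,0],[0,0,0],-1]

```text
clock: 28.05
tcp_pos: [0.4604, -0.3586, 0.0372]
orientation: [0.0, 0.761, -0.649, -0.0]
wrist_force: [1.3, -0.2, 0.3]
finger_gap: 0.0345
```

Request:
move_arm:
  commands:
    - [[0,0,-0.04],[0,0,0],-1]
    - [[0,0,0],[0,0,0],-1]

```text
clock: 28.25
tcp_pos: [0.4604, -0.3587, 0.0355]
orientation: [0.0, 0.761, -0.649, 0.0]
wrist_force: [-0.5, -0.6, -0.3]
finger_gap: 0.0348
```

Request:
move_arm:
  commands:
    - [[0,0,-0.03],[0,0,0],-1]
    - [[0,0,0],[0,0,0],-1]
    - [[0,0,0],[0,0,0],0.03]
    - [[0,0,0],[0,0,0],0.03]
    - [[0,0,0],[0,0,0],0.03]

```text
clock: 28.75
tcp_pos: [0.4604, -0.3587, 0.0344]
orientation: [0.0, 0.761, -0.649, 0.0]
wrist_force: [0.8, 0.3, 0.2]
finger_gap: 0.0441
```

Request:
move_arm:
  commands:
    - [[0,0,0.4],[0,0,0],0.03]
    - [[0,0,1],[0,0,0],0.03]
    - [[0,0,1],[0,0,0],0.5]
    - [[0,0.9,0],[0,0,0],0.5]
    - [[0,1,0],[0,0,0],0.5]

```text
clock: 29.25
tcp_pos: [0.4615, -0.2839, 0.1322]
orientation: [-0.0, 0.76, -0.65, 0.002]
wrist_force: [1.6, 0.4, -0.7]
finger_gap: 0.0643
```

Request:
move_arm:
  commands:
    - [[0,1,0.5],[0,0,0],0.5]
    - [[0,1,0.5],[0,0,0],0.5]
    - [[0,1,0],[0,0,0],0.5]
    - [[0,1,0],[0,0,0],0.5]
    - [[-0.5,1,0],[0,0,0],0.5]

```text
clock: 29.75
tcp_pos: [0.4421, -0.0815, 0.1709]
orientation: [-0.001, 0.761, -0.649, 0.001]
wrist_force: [-0.0, 0.6, 0.5]
finger_gap: 0.0639
```

Request:
move_arm:
  commands:
    - [[0,0,0],[0,0,0],0.5]
    - [[0,0,0],[0,0,0],0.5]
    - [[0,0,0],[0,0,0],0.5]

```text
clock: 30.05
tcp_pos: [0.4411, -0.0833, 0.1706]
orientation: [-0.0, 0.761, -0.649, 0.001]
wrist_force: [0.9, 0.3, -0.2]
finger_gap: 0.0635
```

```bash
python3 - <<'E'
from h import *
s,d=grab('scene','s19.png');crop(d['frame'],80,190,180,120,4.4,'s19a.png');crop(d['frame'],320,90,140,120,5,'s19b.png')
s,d=grab('side','d19.png')
print(s['tcp_pos'],s['wrist_force'],s['clock'])
E
```

```text
[ 0.44111449 -0.08360189  0.17056471] [ 0.52517011  0.27783664 -0.10389112] 30.1
```

View pics/s19a.png

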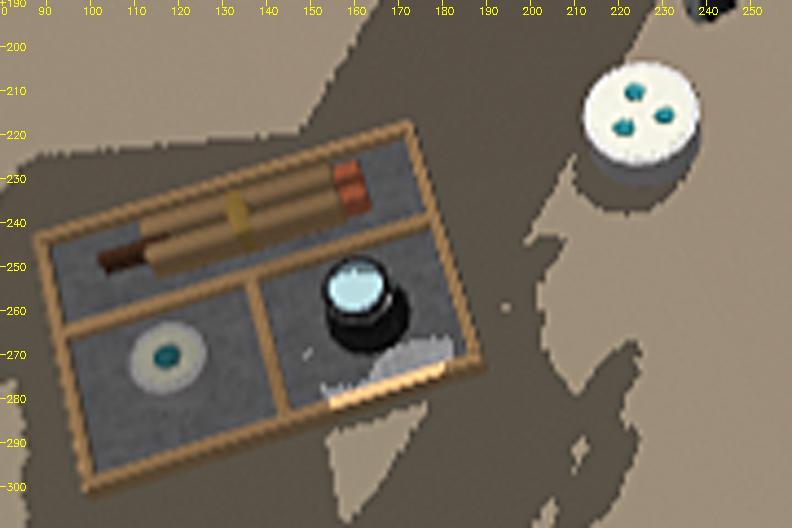

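View pics/s19.png

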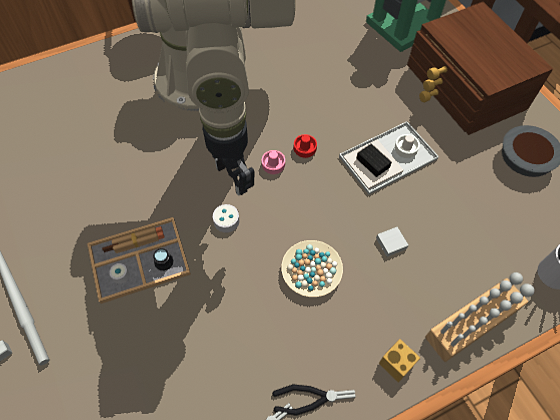

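View pics/d19.png

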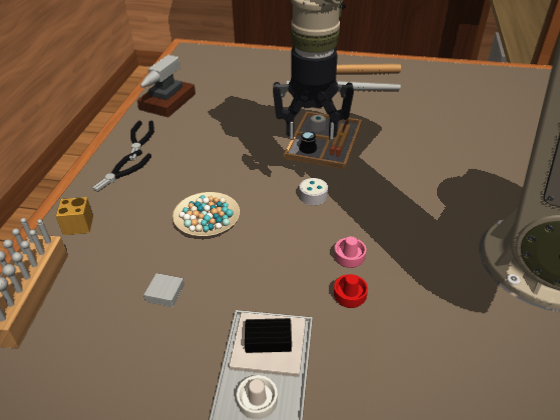

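View pics/s19b.png

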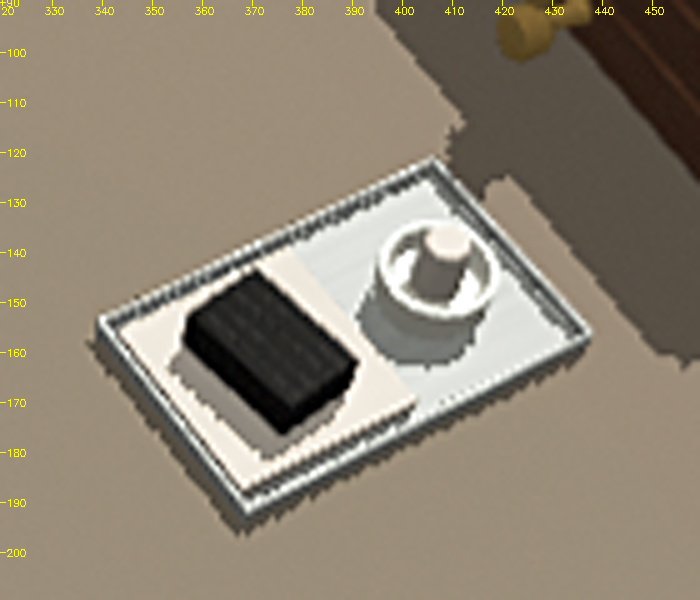

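```bash
python3 - <<'E'
from h import *
d=eyes.read_camera('scene')
a=lambda p:(79.5+p[0]/4.4,189.5+p[1]/4.4); b=lambda p:(319.5+p[0]/5,89.5+p[1]/5)
def fr(c,th,P):
    v=P[:2]*1000-np.array(c); X=np.array([np.cos(th),np.sin(th)]);Y=np.array([-X[1],X[0]]);return (v@X).round(1),(v@Y).round(1)
S=((439.5,-310.5),-.112);O=((452.7,309.5),.07)
print('loupe',fr(*S,on(d,a((357,289)),.041)));print('jar',fr(*S,on(d,a((168,357)),.031)))
print('brass',fr(*S,on(d,a((238,214)),.030)))
for p in [(100,260),(352,186)]: print('clamp end',fr(*S,on(d,a(p),.025)))
c=[on(d,b(p),.038) for p in [(255,270),(186,322),(285,412),(355,360)]]
print('char',fr(*O,np.mean(c,0)),'flux',fr(*O,on(d,b((438,272)),.027)),'cone',fr(*O,on(d,b((448,243)),.047)))
print('ljar',on(d,a((641,113)),.026))
s=env.get_state();print(s['clock'],s['finger_gap'])
E
```

```text
loupe (np.float64(28.1), np.float64(47.4))
jar (np.float64(26.6), np.float64(-44.2))
brass (np.float64(-36.5), np.float64(2.5))
clamp end (np.float64(-37.8), np.float64(-65.4))
clamp end (np.float64(-35.4), np.float64(57.5))
char (np.float64(0.4), np.float64(-49.7)) flux (np.float64(3.0), np.float64(48.7)) cone (np.float64(1.8), np.float64(50.0))
ljar [ 0.43688567 -0.10667519  0.026     ]
30.2 0.06394394370050757
```

All the measured positions are within tolerance, so I'm handing in.

```bash
python3 -c "
from h import *
print(job.hand_in())"
```

```text
the job is handed in; nothing more can be done
None
```

Both kits are made up and the job is handed in, at about 30 s of the 115 s allowed. `job.hand_in()` reports no verdict, so the checks below are my own camera measurements just before handing in.

**Positions in each tray's own frame (mm):**

| Item | Measured (x, y) | Allowed x | Allowed y |
|---|---|---|---|
| Ring clamp, at the brass band | (-36.5, 2.5), about 0.02 rad off the trough | -53 to -27 | -30 to 30 |
| Loupe | (28, 47) | 5 to 49 | 18 to 74 |
| Small jar | (27, -44) | 5 to 49 | -74 to -18 |
| Charcoal block | (0, -50) | -15 to 15 | -61 to -31 |
| Flux dish | (2 to 3, 49 to 50) | -34 to 34 | 29 to 73 |

- **Standing and release:** In the last pictures everything stands upright or lies flat, and the gripper is clear of it all. I judged resting heights from the release heights and the pictures, not from a direct measurement.
- **Bystanders:** The large jar measured within 1 mm of its start. The bench block and bead dish look unmoved, but I did not measure them again.
- **Disagreements:** The scene and side views differed by up to 7 mm on the setting tray's centre. I used the scene view, and the wrist camera agreed with it over the trough. No check failed.

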